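# Gauge a sample bore and set the drill's guarded depth dial

### The arm

A 7-joint arm with a two-finger parallel gripper is mounted at the origin on the work surface. World frame = base frame: x ahead of the robot, y to its left, z up, the work surface at z = 0. Lengths are in m, angles in rad, forces in N, time in s.
With the tool pointing down it reaches from about 0.425 to 0.875 m from the base axis. Payload 9.9 kg.
Tool frame: the origin (TCP) lies at the very end of the fingers, on their centre line; the grasp point (between the pads) lies r.grasp_offset behind it (r.grasp_offset is the distance from the TCP to the grasp point, in m); z points along the fingers, y is the line along which they close (so a half turn about z gives the same grasp; the last joint's range is limited). The gripper opens to 85 mm and grips with 20 to 120 N. Pads are 22 mm wide; open, the fingers measure 114 mm over their backs; the gripper's body (76 mm by 85 mm) begins 54 mm behind the grasp point. The pads swing forward as they close: fully open they stand 13 mm farther back than shut.
Start: joints at [-1.387, 0.576, 0.025, 1.437, -0.015, 1.129, -0.057], TCP at [0.179, 0.651, 0.231] pointing down, gripper open.
Joint ranges: [-2.76, 2.76], [-0.34, 2.15], [-1.52, 1.57], [0.19, 2.46], [-1.09, 4.23], [0.17, 1.99], [-2.82, 2.82]. Speed limits (rad/s): [2.22, 2.22, 3.01, 3.01, 3.14, 3.14, 3.14].

### API

Orientations are given as a unit quaternion [w, x, y, z].
In Python, from bench import r gives the robot as it stands.
- The arm moves only by the tool step_arm, never from a script. Its argument "steps" is a list that holds one entry, the list of rows, each a list of 5 numbers: the closure, from 0 (fully open) to 1 (shut), then the shift along the world's x, y, z in cm, then the turn about the world's z in degrees. In form: [[[hand, x, y, z, turn], ...]]. A call has 1 to 12 rows; each row shifts and turns the commanded pose from where the row before left it; what a row does not reach is not made up. A row lasts 1/8 s, in which the tool goes at most 62.5 mm and 10.7 degrees, less where a joint would pass 70% of its speed; a pose out of reach is approached as far as the arm can. A call with a gripper value outside its range is refused whole. The fingers move at their own pace and stop on an object; "newtons" is the grip in N (left out, the last holds). Time passes only in rows, so rows that do not move let the fingers close. It gives the time, the measured TCP pose, the force, the opening and the grip force at its end, in the units of the state.
- r.observe(): the state, without advancing time (a new reading comes with each control period).
- r.camera(name): name is "scene" or "side" or "wrist"; returns the picture (400x640x3 uint8, red, green, blue); there is no depth.
- r.camera_params(name): a dict with "camera_matrix" (3x3 intrinsics, pixels), "dist" ([k1, k2, p1, p2, k3] as OpenCV has them; the pictures are not rectified), "T" (4x4, takes a point from camera to world coordinates). Camera axes: x right, y up, looking along -z (the intrinsics and any distortion apply to the point x, -y, -z); pixel columns grow to the right and rows downward; lengths in m; the calibration is good to about 2 mm. A picture is of the moment at which its call begins: read the wrist's pose just before it. camera_params takes no time and is no camera call; for the wrist camera it gives the pose at the moment of the call.
- r.hand_in(): hands the job in; it is judged then, once.
The state is a dict: "time": time; "q": joint angles; "joint_vel": joint speeds; "effort": joint torques, N m; "tool_pos": TCP position; "eef_rot": TCP orientation; "contact_force": force on the tool from outside, world axes, zero at the start; "torque": the same for the moment, N m; "gripper_width": opening from 0.0 (shut) to 1.0 (fully open); "gripper_force": force on a finger pad.
Only numpy, scipy, OpenCV 4.12 (cv2) and the standard library are available. Lean on these libraries where they do the work, as an engineer would, in place of code of your own. Each camera call takes 0.05 s, during which the arm holds its last target. There are 200 camera calls.

### The job

Stand the depth gauge on the sample block in the drill vice, its rod over the bore, and push the rod down, firmly but gently, until it bottoms. Then swing the clear guard on the drill console right back so that it stays open, and turn the depth dial to the bore depth that the rod's exposed length shows. Leave the gauge standing on the block with its rod down on the bottom and the guard open, so that I can check the setting, and do not disturb the other things on the bench.

Things in the scene. Friction and masses are not known exactly. Their poses are not given: they have to be found in the camera images.
- rod_head (a point): centre of the brass grip head (cylinder 18 mm across, 18 mm tall) on top of the depth gauge's steel rod. The gauge starts upright on the bench, rod tip flush with the underside of its foot: this point is then 113 mm above the bench. The rod slides stiffly down through the foot (about 4 N, up to 75 mm), so the gauge can be carried by the head, and the rod stays where it is put. z up along the rod
- rod: the gauge's sliding rod, 6 mm across; origin at its tip (lower end), z up; 104 mm from tip to the underside of the head. Dark bands every 10 mm (the fifth red): the band level with the foot's top face shows a depth of 10, 20, 30 mm... A push of about 10 N at the head is enough to bottom it; over 35 N on the tip would damage it. Whole gauge about 0.17 kg
- foot_top (a point): centre of the top face of the gauge's loose steel foot, a bar 90 mm (x) by 26 mm (y) by 14 mm thick, z up; the rod passes through here. Exposed length = from this face to the underside of the head (9 mm below rod_head): 90 mm when the tip is flush, so once the rod has bottomed, bore depth = 90 mm - exposed length = 99 mm - (height of rod_head above foot_top)
- bore (a point): centre of the mouth of the blind bore, 12 mm across, in the flat top of the aluminium sample block (65 mm along x, 85 mm along y), 92 mm above the bench; z up. Depth unknown: somewhere between 25 and 53 mm, with a hard flat bottom (in the rules: bore_floor_c0, a piece whose middle lies 6 mm below that bottom face). The block is clamped in the vice, 36 mm of it above the jaws
- vice: the drill vice bolted to the bench and the block in it, dark blue-green, bed 200 by 92 mm, jaws 56 mm high, closing along its x, screw and tommy bar reaching 140 mm to its -x side; origin under the block's centre on the bench
- console: the drill's fixed control console, light grey box 180 mm (x) by 170 mm (y), top 65 mm above the bench; origin under its centre, -x is its front. The dial's axis stands 30 mm to +x of the origin
- dial_grip (a point): point on the axis of the black depth dial, at the middle of its grip bar (42 mm long, 13 mm thick, 26 mm tall; this point is 87 mm above the bench and 13 mm below the bar's top), x, y turning with the dial: the bar lies along this y, and the end with the white line (local +y) is the pointer
- dial (a joint): angle of the depth dial, rad, growing clockwise as seen from above, 0 to 3.1416; 3 degrees (0.05236 rad) per mm of depth. 0 mm: pointer to the console's +y (left as seen from its front); 30 mm: to its +x (away); 60 mm: to its -y (right). Tick every 5 mm, long every 10, red at 0, 30 and 60. Turns stiffly (0.03 N m), stays where left
- guard_tab (a point): grip point on the orange tab of the clear box-shaped guard over the dial: the tab is 14 mm wide (y), 7 mm thick (z) and stands 32 mm out of the guard's front towards -x; this point is 20 mm out from the front wall, 93 mm above the bench when shut, and turns with the guard
- guard_hinge (a point): middle of the guard's hinge line, at the console's rear, 69 mm above the bench; the hinge runs along this point's y (axes as the console's while shut). The guard is 104 by 104 mm and 46 mm tall, 0.09 kg
- guard (a joint): opening angle of the guard, rad: 0 shut, tab swings up and back; past about 1.2 it falls back by itself to its stop at 1.90 and stays; let go before, it falls shut
- toothbrush: bystander: white toothbrush, 180 mm, origin under its middle
- pliers: bystander: pliers with blue handles, 135 mm, origin under the middle
- spoon: bystander: white plastic spoon, 145 mm
- rouge: bystander: dark red bar of polishing compound, 90 x 36 x 30 mm
- tripoli: bystander: tan bar of polishing compound, 100 x 38 x 32 mm
- jar: bystander: amber jar, 60 mm across, 75 mm tall
- stick: bystander: flat wooden stick, 180 x 22 x 8 mm
Mind the look-alikes: they are no part of the job. What is shaped like the part that bears rod_head but blue is not meant.

How it is judged:
By the outcome, as a careful person would: the job done as asked, in the order asked, and still so for the second after the job is handed in, with the robot touching nothing.
It also fails if it takes over 72 s, if anything falls off the work surface, if the arm or the gripper's body presses on something with over 40 N, if the wrist force passes 120 N, or if a joint passes its speed limit or range.

## Working session

There is one attempt and no reset: what is moved stays moved. The work goes in short steps, Python scripts to look and compute and a tool call to move; the robot and the scene stay as the last step left them, time stands still between calls to the robot, and variables do not carry over. Pictures are saved under pics/ and viewed, at most 10 in all, crops included, and the job is handed in when it is done.

Besides the shell and the picture viewer there is one more tool, called after "Emit:" by a JSON object that holds its "name" and its "arguments", one argument or row to a line. step_arm: Moves the arm, as the interface text tells. Its arguments: {"type":"object","properties":{"steps":{"type":"array","items":{"type":"array","items":{"type":"array","items":{"type":"number"}}}},"newtons":{"type":"number"}},"required":["steps"]}

```bash
mkdir -p pics; ls; cat > h.py <<'E'
import numpy as np, cv2
from bench import r
def save(name,fn):
    im=r.camera(name); cv2.imwrite('pics/'+fn,im[:,:,::-1]); return im
def ray(P,u,v):
    K=np.array(P['camera_matrix']);d=np.array(P['dist'],float);T=np.array(P['T'])
    x,y=cv2.undistortPoints(np.array([[[u,v]]],float),K,d)[0,0]
    return T[:3,3],T[:3,:3]@np.array([x,-y,-1.])
def onz(P,u,v,z):
    o,d=ray(P,u,v); return o+d*(z-o[2])/d[2]
def tri(rs):
    A=np.zeros((3,3));b=np.zeros(3)
    for o,d in rs:
        d=d/np.linalg.norm(d);M=np.eye(3)-np.outer(d,d);A+=M;b+=M@o
    return np.linalg.solve(A,b)
def proj(P,p):
    K=np.array(P['camera_matrix']);d=np.array(P['dist'],float);T=np.array(P['T'])
    c=T[:3,:3].T@(np.array(p)-T[:3,3]);c=c*[1,-1,-1]
    return cv2.projectPoints(c.reshape(1,1,3),np.zeros(3),np.zeros(3),K,d)[0].ravel()
E
python3 - <<'E'
from h import *
for n in ('scene','side'): save(n,n+'0.png'); print(n,np.round(r.camera_params(n)['T'],3).tolist())
o=r.observe(); print(o['tool_pos'],o['eef_rot'],o['contact_force'],r.grasp_offset)
E
```

```text
pics
scene [[-0.705, -0.516, 0.486, 1.186], [0.709, -0.524, 0.471, 0.593], [0.012, 0.677, 0.736, 1.005], [0.0, 0.0, 0.0, 1.0]]
side [[0.874, 0.346, -0.341, 0.176], [-0.485, 0.631, -0.605, -0.702], [0.006, 0.694, 0.72, 0.961], [0.0, 0.0, 0.0, 1.0]]
[0.1784922  0.65053648 0.23051241] [-6.55010882e-05  1.33484381e-01  9.91050612e-01 -7.75210098e-04] [0.31493396 0.37666616 0.4806596 ] 0.0187
```

View pics/scene0.png

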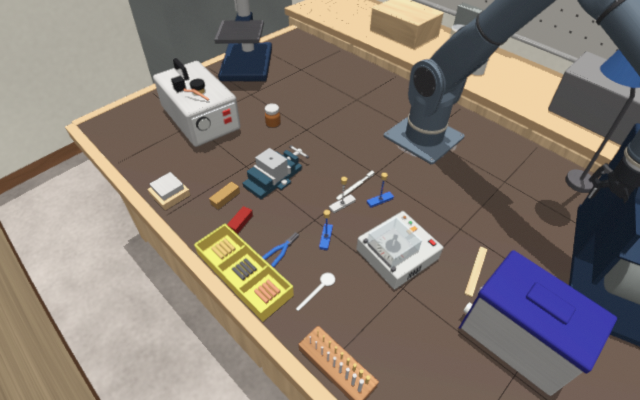

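View pics/side0.png

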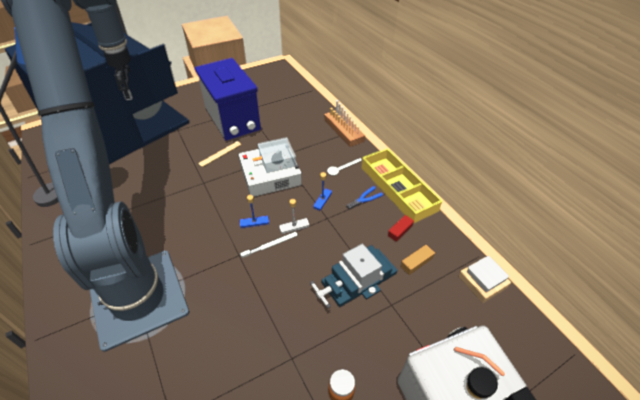

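The pictures show three gauges. The steel-footed one is the target, with its head at scene (344,180) and side (293,202); the two with blue feet are look-alikes. The vice is at scene (272,165) and side (360,262), and the console at scene (400,247) and side (270,165).

```bash
python3 - <<'E'
from h import *
a=cv2.imread('pics/scene0.png')[135:290,240:450]; b=cv2.imread('pics/side0.png')[130:310,225:410]
cv2.imwrite('pics/sc.png',cv2.resize(a,None,fx=3.8,fy=3.8,interpolation=cv2.INTER_CUBIC))
cv2.imwrite('pics/sd.png',cv2.resize(b,None,fx=3.3,fy=3.3,interpolation=cv2.INTER_CUBIC))
S=r.camera_params('scene');D=r.camera_params('side')
print('head',tri([ray(S,344,180),ray(D,293,202)]),onz(S,344,180,.113),onz(D,293,202,.113))
E
```

```text
head [0.49180667 0.01913617 0.11493542] [0.4890143  0.01851098 0.113     ] [0.49346949 0.01971875 0.113     ]
```

View pics/sc.png

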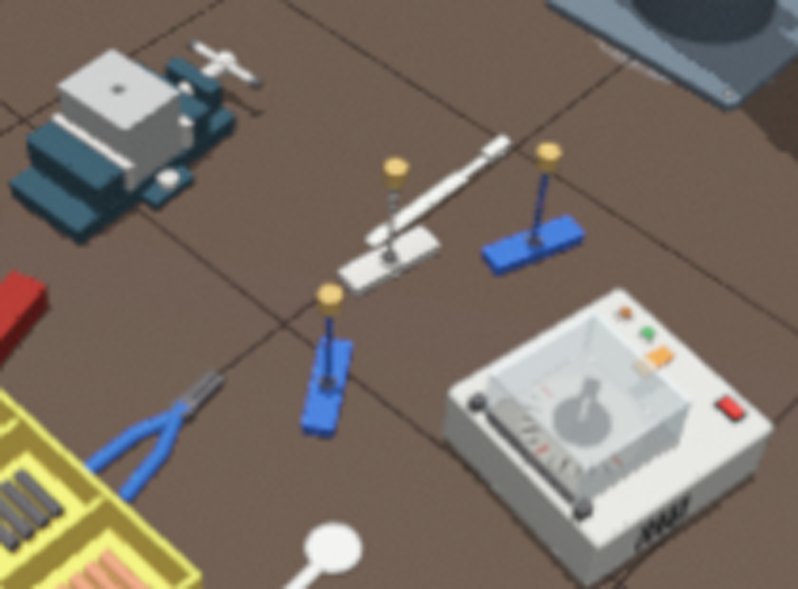

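View pics/sd.png

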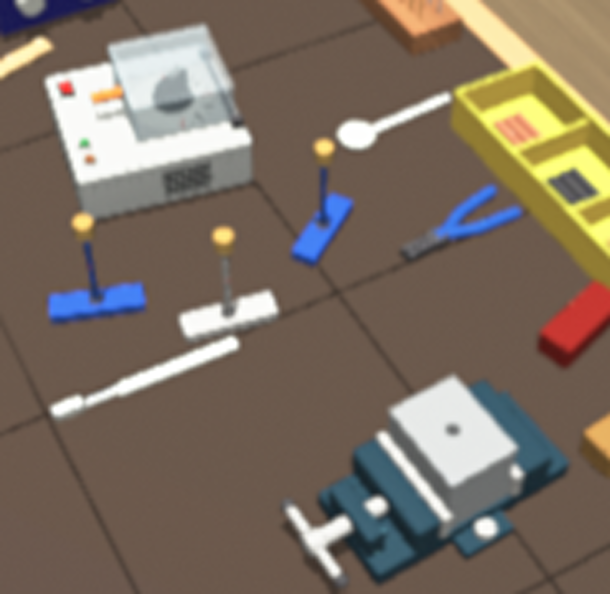

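```bash
python3 - <<'E'
from h import *
S=r.camera_params('scene');D=r.camera_params('side')
s=lambda u,v:(240+(u+.5)/3.8-.5,135+(v+.5)/3.8-.5)
d=lambda u,v:(225+(u+.5)/3.3-.5,130+(v+.5)/3.3-.5)
def both(n,a,b,z):
    print(n,np.round([tri([ray(S,*s(*a)),ray(D,*d(*b))]),onz(S,*s(*a),z),onz(D,*d(*b),z)],4).tolist())
both('head',(396,168),(223,238),.113)
both('bore',(118,89),(453,430),.092)
both('tab',(660,355),(107,96),.093)
def ang(n,a,b,z,P,f):
    p=onz(P,*f(*a),z);q=onz(P,*f(*b),z);e=q-p;print(n,np.round(p,3),np.round(q,3),np.degrees(np.arctan2(e[1],e[0])),np.linalg.norm(e))
ang('footS',(348,281),(433,235),.014,S,s); ang('footD',(183,325),(275,299),.014,D,d)
for a,b in [((112,50),(187,92)),((187,92),(130,130)),((130,130),(59,86)),((59,86),(112,50))]: ang('blkS',a,b,.092,S,s)
for a,b in [((455,376),(519,440)),((519,440),(455,487)),((455,487),(390,412)),((390,412),(455,376))]: ang('blkD',a,b,.092,D,d)
for a,b in [((620,290),(772,427)),((772,427),(592,547)),((592,547),(447,392)),((447,392),(620,290))]: ang('conS',a,b,.065,S,s)
ang('conD',(46,80),(85,185),.065,D,d);ang('conD',(85,185),(250,140),.065,D,d)
ang('hingeS',(478,402),(582,508),.069,S,s)
E
```

```text
head [[0.4898, 0.0177, 0.1179], [0.4856, 0.0147, 0.113], [0.4919, 0.0216, 0.113]]
bore [[0.569, -0.2372, 0.0903], [0.5699, -0.2356, 0.092], [0.5684, -0.2383, 0.092]]
tab [[0.4801, 0.2746, 0.0946], [0.475, 0.2757, 0.093], [0.4829, 0.2728, 0.093]]
footS [0.537 0.014 0.014] [0.446 0.029 0.014] 170.53595617751392 0.09204071055440102
footD [0.447 0.024 0.014] [0.537 0.011 0.014] -8.32230506557041 0.09150202567803972
blkS [ 0.54  -0.279  0.092] [ 0.53  -0.19   0.092] 96.48382197741255 0.08945859806058871
blkS [ 0.53  -0.19   0.092] [ 0.597 -0.189  0.092] 1.4940830480594156 0.06695193302798956
blkS [ 0.597 -0.189  0.092] [ 0.604 -0.275  0.092] -84.9819369713367 0.086593801192144
blkS [ 0.604 -0.275  0.092] [ 0.54  -0.279  0.092] -176.11795632753814 0.0645497163310604
blkD [ 0.6   -0.194  0.092] [ 0.609 -0.272  0.092] -82.76475188079824 0.07886600441991765
blkD [ 0.609 -0.272  0.092] [ 0.541 -0.284  0.092] -170.41357975599766 0.06987566164115716
blkD [ 0.541 -0.284  0.092] [ 0.533 -0.199  0.092] 94.9879546804927 0.0852996974882874
blkD [ 0.533 -0.199  0.092] [ 0.6   -0.194  0.092] 4.2199080838411245 0.06656417197936121
conS [0.422 0.203 0.065] [0.449 0.367 0.065] 80.50284195963175 0.1655713611002105
conS [0.449 0.367 0.065] [0.627 0.335 0.065] -10.259430904823457 0.18067941091684253
conS [0.627 0.335 0.065] [0.597 0.173 0.065] -100.45792702681804 0.1642738742237341
conS [0.597 0.173 0.065] [0.422 0.203 0.065] 170.15402072800288 0.17791220719334333
conD [0.446 0.36  0.065] [0.422 0.191 0.065] -97.88343347171548 0.17025635048115229
conD [0.422 0.191 0.065] [0.594 0.171 0.065] -6.675529754504003 0.17281191537553442
hingeS [0.59  0.197 0.069] [0.609 0.311 0.069] 80.62093169409916 0.11491651515261622
```

Target head is about (0.490,0.018). The bore is about (0.569,-0.237). The console is yawed about -9°, with the tab near (0.479,0.274). I'm moving above the gauge now for a close look.

```bash
python3 - <<'E'
from h import *
S=r.camera_params('scene');D=r.camera_params('side')
s=lambda u,v:(240+(u+.5)/3.8-.5,135+(v+.5)/3.8-.5)
for p in [(548,152),(330,296)]: print(onz(S,*s(*p),.113))
W=r.camera_params('wrist');print(np.round(W['T'],3).tolist(),W['camera_matrix'])
E
```

```text
[0.38224057 0.08988739 0.113     ]
[0.62198341 0.07259093 0.113     ]
[[0.264, -0.914, -0.308, 0.099], [0.965, 0.25, 0.086, 0.672], [-0.002, -0.319, 0.948, 0.372], [0.0, 0.0, 0.0, 1.0]] [[354.49441652   0.         322.07335715]
 [  0.         354.49441652 198.73237326]
 [  0.           0.           1.        ]]
```

Emit:
{"name": "step_arm", "arguments": {
  "steps": [
    [[0.5,2.5,-5.5,1,0],[0.5,2.5,-5.5,1,0],[0.5,2.5,-5.5,0,0],[0.5,2.5,-5.5,0,0],[0.5,2.5,-5.5,0,0],[0.5,2.5,-5.5,0,0],[0.5,2.5,-5.5,0,0],[0.5,2.5,-5.5,0,0],[0.5,2.5,-5.5,0,0],[0.5,2.5,-5.5,0,0],[0.5,2.5,-5,0,6],[0.5,3.5,-3,0,0]]
  ]
}}

```text
time: 1.6
tool_pos: [0.4886, 0.0181, 0.2514]
eef_rot: [-0.0, 0.082, 0.997, -0.0]
contact_force: [1.3, 1.8, 0.2]
gripper_width: 0.503
gripper_force: 0.0
```

```bash
python3 - <<'E'
from h import *
P=r.camera_params('wrist')
im=save('wrist','w1.png'); hsv=cv2.cvtColor(im,cv2.COLOR_RGB2HSV)
print(proj(P,(.49,.018,.113)))
m=cv2.inRange(hsv,(12,90,90),(30,255,255))
n,l,st,c=cv2.connectedComponentsWithStats(m)
for i in range(1,n):
    if st[i,4]>80:print(st[i],c[i],onz(P,*c[i],.113),onz(P,*c[i],.122))
E
```

```text
[322.49939486 186.22041786]
[387  25  30  36 724] [401.42265193  42.45441989] [0.39013069 0.09345264 0.113     ] [0.39069107 0.09145903 0.122     ]
[595 115  23  36 557] [605.88150808 132.2459605 ] [0.48161417 0.25645858 0.113     ] [0.47923808 0.24923274 0.122     ]
[307 179  27  29 464] [319.95043103 193.36853448] [0.49576385 0.0149074  0.113     ] [0.49293358 0.01543496 0.122     ]
[ 564  364   76   36 1897] [608.38798102 384.38956247] [0.7680396  0.29533459 0.113     ] [0.75646974 0.2868609  0.122     ]
[433 376  27  24 429] [442.33333333 389.56177156] [0.73149668 0.10676467 0.113     ] [0.72109978 0.10434376 0.122     ]
```

View pics/w1.png

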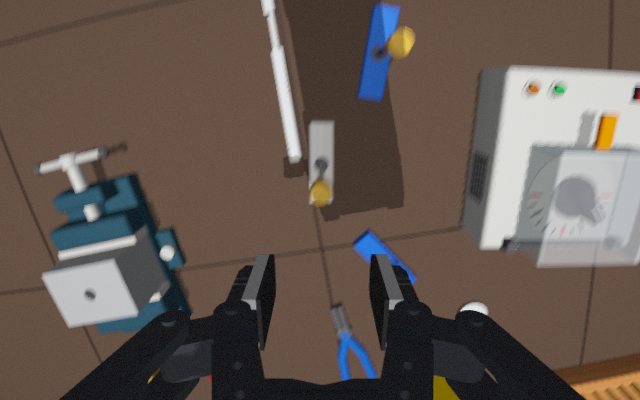

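The wrist view shows the target head at (320,193), its foot hole at (321,163), the bore at (90,294), and the tab at (606,132).

```bash
python3 - <<'E'
from h import *
P=r.camera_params('wrist')
for n,p,z in [('hole',(321,163),.014),('headtop',(320,189),.122),('bore',(90.5,294),.092),('tab',(606,132),.093)]: print(n,onz(P,*p,z))
for p in [(47,275),(139,235),(173,308),(68,326)]: print('blk',onz(P,*p,.092))
for p in [(311,122),(333,122),(331,203),(309,203)]: print('ft',onz(P,*p,.014))
E
```

```text
hole [0.49814777 0.01174138 0.014     ]
headtop [0.49436321 0.01214033 0.122     ]
bore [ 0.57562018 -0.24253725  0.092     ]
tab [0.49275135 0.26819032 0.093     ]
blk [ 0.54750283 -0.28154508  0.092     ]
blk [ 0.51986024 -0.16716505  0.092     ]
blk [ 0.60431171 -0.16010641  0.092     ]
blk [ 0.61104459 -0.28593862  0.092     ]
ft [0.45270295 0.00876314 0.014     ]
ft [0.45657147 0.03166429 0.014     ]
ft [0.5457681  0.01514836 0.014     ]
ft [ 0.54162335 -0.00947317  0.014     ]
```

Emit:
{"name": "step_arm", "arguments": {
  "steps": [
    [[0.5,0.4,-0.4,-4,0],[0.5,0,0,-4,0],[0.5,0,0,0,0],[0.5,0,0,0,0]]
  ]
}}

```text
time: 2.15
tool_pos: [0.4931, 0.0171, 0.1723]
eef_rot: [0.0, 0.081, 0.997, 0.0]
contact_force: [-0.6, 0.2, 0.3]
gripper_width: 0.497
gripper_force: 0.0
```

```bash
python3 - <<'E'
from h import *
o=r.observe();P=r.camera_params('wrist');print(o['tool_pos'],proj(P,o['tool_pos']))
im=save('wrist','w2.png'); hsv=cv2.cvtColor(im,cv2.COLOR_RGB2HSV)
m=cv2.inRange(hsv,(12,90,90),(30,255,255))
n,l,st,c=cv2.connectedComponentsWithStats(m)
for i in range(1,n):
    if st[i,4]>80:print(st[i],c[i],onz(P,*c[i],.113),onz(P,*c[i],.122))
E
```

```text
[0.49307264 0.01708023 0.17233979] [322.46553435 270.23070514]
[ 415    0   42   36 1029] [437.13702624  13.89018465] [0.38821293 0.09491535 0.113     ] [0.38927216 0.09202092 0.122     ]
[591  73  18  17 228] [599.35087719  81.42105263] [0.43504229 0.18591854 0.113     ] [0.43400695 0.17895376 0.122     ]
[307 200  32  38 886] [322.79345372 218.95823928] [0.4919016 0.0175366 0.113    ] [0.48832308 0.01810314 0.122     ]
[433 375  12  16 142] [437.42253521 381.66901408] [0.63595828 0.08120803 0.113     ] [0.62593646 0.07892669 0.122     ]
```

View pics/w2.png

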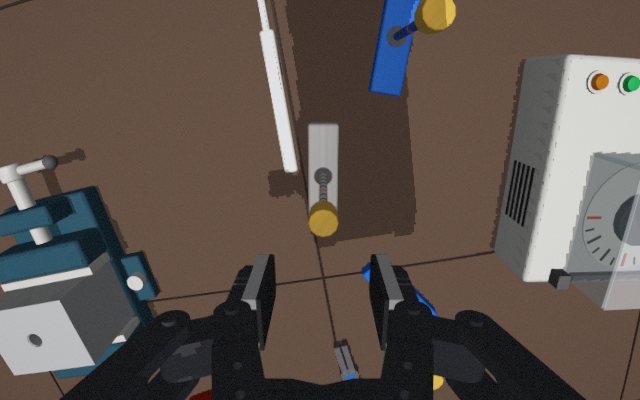

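At rest, the wrist camera agrees with the fixed cameras: head at (0.4905,0.0177). Descending to grip it.

Emit:
{"name": "step_arm", "arguments": {
  "newtons": 60,
  "steps": [
    [[0.5,-0.25,0.05,-3,0],[0.5,0,0,-3,0],[0.5,0,0,-1.6,0],[0.5,0,0,0,0],[0.5,0,0,0,0],[1,0,0,0,0],[1,0,0,0,0],[1,0,0,0,0],[1,0,0,0,0],[1,0,0,0,0]]
  ]
}}

```text
time: 3.45
tool_pos: [0.4908, 0.0176, 0.0962]
eef_rot: [0.001, 0.081, 0.997, 0.0]
contact_force: [-0.4, 0.5, 8.5]
gripper_width: 0.185
gripper_force: 58.3
```

Emit:
{"name": "step_arm", "arguments": {
  "steps": [
    [[1,0,0,0.5,0],[1,0,0,1.5,0],[1,0,0,3,0],[1,0,0,4,0],[1,0,0,4,0],[1,0,0,0,0],[1,0,0,0,0]]
  ]
}}

```text
time: 4.32
tool_pos: [0.4895, 0.0175, 0.2249]
eef_rot: [-0.0, 0.081, 0.997, -0.0]
contact_force: [0.1, -0.7, -2.0]
gripper_width: 0.187
gripper_force: 58.7
```

```bash
python3 - <<'E'
from h import *
o=r.observe();P=r.camera_params('wrist');print(o['tool_pos'],o['contact_force'],o['gripper_width'])
im=save('wrist','w3.png')
g=cv2.cvtColor(im,cv2.COLOR_RGB2GRAY)
u,v=proj(P,(.569,-.237,.092)).astype(int);print(u,v)
x0,y0=max(u-30,0),max(v-30,0)
w=g[y0:v+30,x0:u+30]
m=(w<90).astype(np.uint8)
n,l,st,c=cv2.connectedComponentsWithStats(m)
for i in range(1,n):
    if 15<st[i,4]<900:
        p=c[i]+[x0,y0];print(st[i],p,onz(P,*p,.092))
E
```

```text
[0.48953649 0.01751126 0.22485332] [ 0.06940322 -0.72210757 -1.97015396] 0.18690245262006466
73 306
[ 0  0 20  4 53] [ 50.         277.09433962] [ 0.53483424 -0.24745116  0.092     ]
[27 26 10  9 72] [ 74.5 306. ] [ 0.56837076 -0.23591512  0.092     ]
[ 0 48  7 12 47] [ 45.04255319 331.36170213] [ 0.59337755 -0.2814552   0.092     ]
[42 57 18  3 34] [ 95.32352941 334.41176471] [ 0.60293931 -0.22798597  0.092     ]
```

Emit:
{"name": "step_arm", "arguments": {
  "steps": [
    [[1,1,-2,0,0],[1,1.5,-4,0,0],[1,1.7,-4.5,0,0],[1,1.7,-4,0,0],[1,1.2,-3,0,0],[1,0.8,-1.7,0,0],[1,0,0,0,0],[1,0,0,0,0],[1,0,0,0,0]]
  ]
}}

```text
time: 5.5
tool_pos: [0.569, -0.1731, 0.2253]
eef_rot: [-0.0, 0.081, 0.997, 0.0]
contact_force: [-0.6, 0.4, -1.7]
gripper_width: 0.184
gripper_force: 58.7
```

```bash
python3 - <<'E'
from h import *
o=r.observe();P=r.camera_params('wrist');print(o['tool_pos'],o['contact_force'],o['gripper_width'])
im=save('wrist','w4.png')
def find(im,P,p,th=90,R=30):
    g=cv2.cvtColor(im,cv2.COLOR_RGB2GRAY)
    u,v=proj(P,p).astype(int);x0,y0=max(u-R,0),max(v-R,0)
    m=(g[y0:v+R,x0:u+R]<th).astype(np.uint8)
    n,l,st,c=cv2.connectedComponentsWithStats(m)
    for i in range(1,n):
        if 15<st[i,4]<1500:
            q=c[i]+[x0,y0];print(st[i],q,onz(P,*q,p[2]))
find(im,P,(.5685,-.2365,.092))
for n in('side','scene'): find(r.camera(n),r.camera_params(n),(.5685,-.2365,.092),110,8)
E
```

```text
[ 0.56896236 -0.17309394  0.22525513] [-0.61410882  0.35109769 -1.68946804] 0.18351937067945234
[24 26  7  7 18] [241.33333333 195.83333333] [ 0.56626201 -0.23981922  0.092     ]
```

View pics/w4.png

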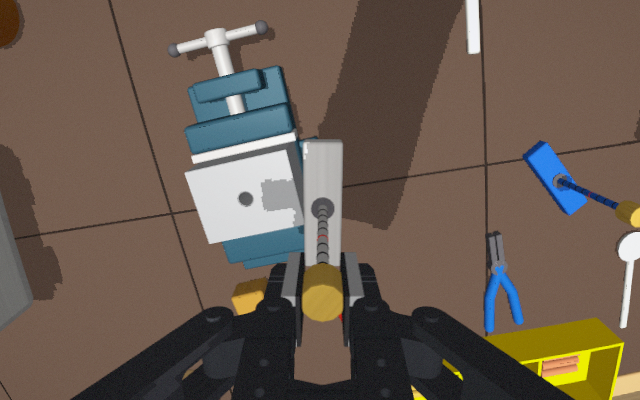

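Bore mouth is at (246,199). The foot hole where the rod enters is at (322,208).

```bash
python3 - <<'E'
from h import *
P=r.camera_params('wrist')
g=cv2.cvtColor(cv2.imread('pics/w4.png'),cv2.COLOR_BGR2GRAY)
for th in(110,130,150):
    w=g[185:213,232:260];m=(w<th).astype(np.uint8);n,l,st,c=cv2.connectedComponentsWithStats(m)
    for i in range(1,n):
        if st[i,4]>30: q=c[i]+[232,185];print(th,st[i],q,onz(P,*q,.092))
print('hole',onz(P,322,208.5,.143),'head',onz(P,322.5,292,.2515-.01), 'ft', [onz(P,*p,.143) for p in [(304,142),(342,142)]])
print(r.observe()['tool_pos'])
E
```

```text
110 [  7   7  13  13 129] [245.20155039 198.27131783] [ 0.56904586 -0.23797072  0.092     ]
130 [  7   7  14  14 147] [245.47619048 198.19047619] [ 0.569014   -0.23773034  0.092     ]
150 [  7   7  14  15 158] [245.42405063 198.46835443] [ 0.56924224 -0.23782813  0.092     ]
hole [ 0.56948455 -0.17406639  0.143     ] head [ 0.5700508 -0.1739381  0.2415   ] ft [array([ 0.52326812, -0.17811661,  0.143     ]), array([ 0.52714555, -0.15430116,  0.143     ])]
[ 0.56910027 -0.173752    0.22545704]
```

Emit:
{"name": "step_arm", "arguments": {
  "steps": [
    [[1,0,-1.5,0,0],[1,0,-2.5,0,0],[1,0,-1.8,0,0],[1,0,-0.6,0,0],[1,0,0,-1,0],[1,0,0,-1.5,0],[1,0,0,-0.8,0],[1,0,0,0,0],[1,0,0,0,0],[1,0,0,0,0]]
  ]
}}

```text
time: 6.9
tool_pos: [0.5694, -0.2386, 0.1927]
eef_rot: [0.0, 0.081, 0.997, -0.0]
contact_force: [0.2, -0.6, -1.7]
gripper_width: 0.188
gripper_force: 58.7
```

```bash
python3 - <<'E'
from h import *
o=r.observe();P=r.camera_params('wrist');print(o['tool_pos'],o['contact_force'],o['gripper_width'])
a=save('wrist','w5.png'); 
b=r.camera('side')[:,:,::-1]; c=r.camera('scene')[:,:,::-1]
b=cv2.resize(b[200:310,310:410],(400,440),interpolation=cv2.INTER_CUBIC)
c=cv2.resize(c[110:200,230:320],(400,400),interpolation=cv2.INTER_CUBIC)
cv2.imwrite('pics/pair.png',np.hstack([b[:400],c]))
E
```

```text
[ 0.56937365 -0.23861494  0.19274793] [ 0.18565867 -0.59175519 -1.67165592] 0.18837045800775953
```

View pics/pair.png

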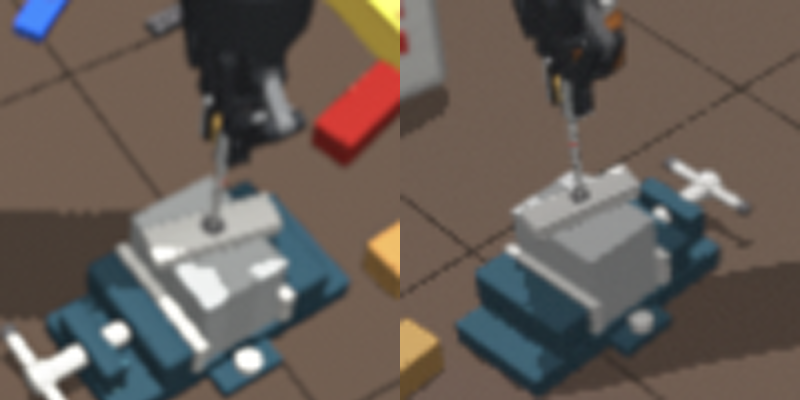

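Emit:
{"name": "step_arm", "arguments": {
  "steps": [
    [[1,0,0.1,-0.2,0],[1,0,0,-0.2,0],[1,0,0,-0.2,0],[1,0,0,-0.2,0],[1,0,0,0,0],[1,0,0,0,0]]
  ]
}}

```text
time: 7.8
tool_pos: [0.5691, -0.2375, 0.1842]
eef_rot: [-0.0, 0.081, 0.997, 0.0]
contact_force: [-0.4, 0.8, 1.6]
gripper_width: 0.186
gripper_force: 59.0
```

Emit:
{"name": "step_arm", "arguments": {
  "steps": [
    [[1,0,0,-0.3,0],[1,0,0,-0.3,0],[1,0,0,-0.3,0],[1,0,0,-0.3,0],[1,0,0,-0.3,0],[1,0,0,-0.2,0]]
  ]
}}

```text
time: 8.55
tool_pos: [0.569, -0.2375, 0.167]
eef_rot: [-0.0, 0.081, 0.997, 0.0]
contact_force: [-1.1, 1.4, 3.8]
gripper_width: 0.188
gripper_force: 59.2
```

Now in small steps, watching the force.

Emit:
{"name": "step_arm", "arguments": {
  "steps": [
    [[1,0,0,-0.1,0],[1,0,0,-0.1,0],[1,0,0,-0.1,0],[1,0,0,-0.1,0]]
  ]
}}

```text
time: 9.05
tool_pos: [0.5691, -0.2375, 0.1633]
eef_rot: [-0.0, 0.081, 0.997, 0.0]
contact_force: [-1.9, 1.7, 3.1]
gripper_width: 0.185
gripper_force: 59.2
```

Emit:
{"name": "step_arm", "arguments": {
  "steps": [
    [[1,0,0,-0.1,0],[1,0,0,-0.1,0],[1,0,0,-0.1,0]]
  ]
}}

```text
time: 9.43
tool_pos: [0.5691, -0.2375, 0.1602]
eef_rot: [-0.0, 0.081, 0.997, -0.0]
contact_force: [-1.6, 2.7, 2.9]
gripper_width: 0.184
gripper_force: 59.2
```

I'm lowering the grip to 20 N so the head slips before the tip can be overloaded.

Emit:
{"name": "step_arm", "arguments": {
  "newtons": 20,
  "steps": [
    [[1,0,0,0,0],[1,0,0,-0.1,0],[1,0,0,-0.1,0],[1,0,0,-0.1,0]]
  ]
}}

```text
time: 9.93
tool_pos: [0.5701, -0.2381, 0.1587]
eef_rot: [0.001, 0.082, 0.997, -0.0]
contact_force: [-2.3, 2.5, 18.7]
gripper_width: 0.191
gripper_force: 60.7
```

Emit:
{"name": "step_arm", "arguments": {
  "steps": [
    [[1,0,0,-0.1,0],[1,0,0,-0.1,0],[1,0,0,-0.1,0]]
  ]
}}

```text
time: 10.3
tool_pos: [0.5719, -0.2389, 0.1582]
eef_rot: [0.004, 0.082, 0.997, -0.001]
contact_force: [-2.1, 3.1, 34.3]
gripper_width: 0.191
gripper_force: 62.4
```

Bottomed at TCP z about 0.159; backing the command off at once.

Emit:
{"name": "step_arm", "arguments": {
  "steps": [
    [[1,0,0,0.3,0],[1,0,0,0.1,0],[1,0,0,0,0]]
  ]
}}

```text
time: 10.68
tool_pos: [0.5697, -0.2381, 0.1589]
eef_rot: [0.001, 0.082, 0.997, -0.0]
contact_force: [0.3, 0.6, 8.2]
gripper_width: 0.185
gripper_force: 59.6
```

Emit:
{"name": "step_arm", "arguments": {
  "newtons": 20,
  "steps": [
    [[0.5,0,0,0,0],[0.5,0,0,0,0],[0.5,0,0,0,0],[0.5,0,0,0,0]]
  ]
}}

```text
time: 11.18
tool_pos: [0.569, -0.2376, 0.1581]
eef_rot: [-0.0, 0.081, 0.997, -0.0]
contact_force: [-0.2, -0.5, -0.4]
gripper_width: 0.502
gripper_force: 0.0
```

```bash
python3 - <<'E'
from h import *
o=r.observe();P=r.camera_params('wrist');print(o['tool_pos'],o['contact_force'],o['gripper_width'])
a=save('wrist','w6.png')
E
```

```text
[ 0.56900676 -0.23758178  0.15810886] [-0.24452052 -0.52970043 -0.36972883] 0.5024918337742051
```

Now a check push with closed fingertips on top of the head. It confirms the rod is on the bottom and gives the head height directly.

Emit:
{"name": "step_arm", "arguments": {
  "steps": [
    [[0.5,0,0,1.5,0],[0.5,0,0,3,0],[1,0,0,1,0],[1,0,0,0,0],[1,0,0,0,0],[1,0,0,0,0],[1,0,0,-1.5,0],[1,0,0,-0.7,0],[1,0,0,0,0]]
  ]
}}

```text
time: 12.35
tool_pos: [0.5686, -0.2373, 0.1901]
eef_rot: [-0.001, 0.081, 0.997, 0.0]
contact_force: [0.5, 0.4, 0.5]
gripper_width: 0.0
gripper_force: 0.0
```

```bash
python3 - <<'E'
from h import *
o=r.observe();P=r.camera_params('wrist');print(o['tool_pos'],o['contact_force'],o['gripper_width'])
a=save('wrist','w7.png')[:,:,::-1]
b=r.camera('side')[:,:,::-1]
b=cv2.resize(b[200:290,320:410],(400,400),interpolation=cv2.INTER_CUBIC)
cv2.imwrite('pics/pair2.png',np.hstack([cv2.resize(a[130:330,220:420],(400,400)),b]))
E
```

```text
[ 0.56855143 -0.23733316  0.19006899] [0.45381485 0.38610529 0.54595464] 0.00017192275186153947
```

View pics/pair2.png

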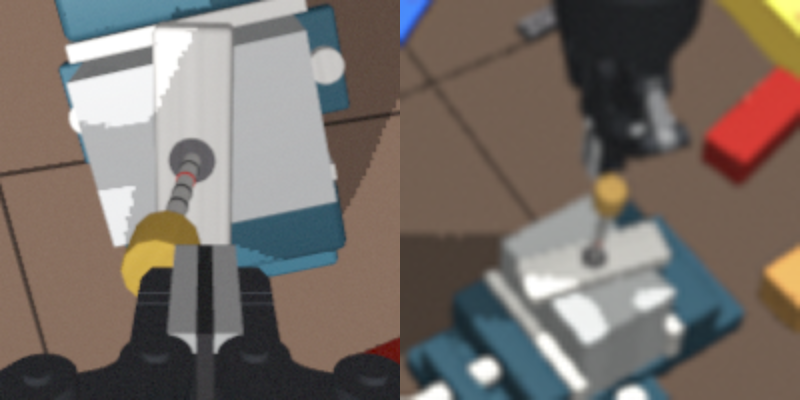

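The close view shows the head at wrist-crop (150,268) against the foot hole at (192,158), so the gauge may be leaning. I'll rise and measure it from three views.

Emit:
{"name": "step_arm", "arguments": {
  "steps": [
    [[1,-2,0,3,0],[1,-2,0,4,0],[1,0,0,0,0],[1,0,0,0,0],[1,0,0,0,0]]
  ]
}}

```text
time: 13.08
tool_pos: [0.5291, -0.2371, 0.2603]
eef_rot: [-0.001, 0.081, 0.997, 0.0]
contact_force: [0.4, -0.4, -0.5]
gripper_width: -0.001
gripper_force: 0.0
```

```bash
cat >> h.py <<'E'
def brass(im,P,p,R=40):
    hsv=cv2.cvtColor(im,cv2.COLOR_RGB2HSV);u,v=proj(P,p)
    m=cv2.inRange(hsv,(12,90,70),(30,255,255));n,l,st,c=cv2.connectedComponentsWithStats(m)
    k=[i for i in range(1,n) if st[i,4]>12 and np.hypot(*(c[i]-[u,v]))<R]
    return [(c[i],st[i]) for i in sorted(k,key=lambda i:np.hypot(*(c[i]-[u,v])))]
E
python3 - <<'E'
from h import *
print(r.observe()['tool_pos'])
rs=[]
for n in('wrist','side','scene'):
    P=r.camera_params(n); im=save(n,n+'8.png'); B=brass(im,P,(.569,-.2375,.176),60 if n=='wrist' else 10)
    print(n,B,proj(P,(.569,-.2375,.176)))
    if B: rs.append(ray(P,*B[0][0])); print(onz(P,*B[0][0],.176))
print(tri(rs))
# dark hole on foot top
for n in('wrist','side','scene'):
    P=r.camera_params(n); g=cv2.cvtColor(cv2.imread('pics/%s8.png'%n),cv2.COLOR_BGR2GRAY)
    u,v=proj(P,(.569,-.2375,.106)).astype(int);R=25 if n=='wrist' else 6
    w=g[v-R:v+R,u-R:u+R]
    if n!='wrist': print(w)
    m=(w<125).astype(np.uint8);k,l,st,c=cv2.connectedComponentsWithStats(m)
    for i in range(1,k):
        if st[i,4]>8: q=c[i]+[u-R,v-R];print(n,st[i],q,onz(P,*q,.106))
E
```

```text
[ 0.52914725 -0.23710293  0.26027992]
wrist [(array([314.96078431, 250.40522876]), array([303, 244,  25,  20, 153], dtype=int32))] [330.7372701  258.93699013]
[ 0.5604825  -0.24750075  0.176     ]
side [(array([366.87096774, 242.75806452]), array([363, 239,   9,   9,  62], dtype=int32))] [364.83504002 240.43709971]
[ 0.5694456 -0.2459917  0.176    ]
scene [(array([266.54761905, 136.45238095]), array([264, 133,   7,   8,  42], dtype=int32))] [268.53516066 137.83953339]
[ 0.56899382 -0.24729835  0.176     ]
[ 0.56641148 -0.24766701  0.17459081]
wrist [ 12  20  17  16 176] [324.08522727 222.75      ] [ 0.56919048 -0.2422475   0.106     ]
wrist [10 37 11 13 51] [319.78431373 239.19607843] [ 0.58465254 -0.24874755  0.106     ]
[[160 160 159 160 160 160 160 149 127 113 127 156]
 [160 160 160 160 160 160 158 146 122 117 140 183]
 [160 160 159 160 160 159 157 145 123 125 152 194]
 [159 160 159 159 162 161 155 140 123 133 162 193]
 [160 162 162 163 170 169 153 130 121 141 174 191]
 [164 173 178 176 171 154 131 116 117 143 177 190]
 [177 183 188 185 164 120  97 102 109 127 166 191]
 [186 188 1
[... 411 characters left out ...]
02 103 133]
 [121 157 187 193 158 138 155 145 128 146 162 165]
 [176 201 206 199 169 137 151 174 167 165 167 168]
 [204 206 203 198 169 110 117 150 165 168 168 167]
 [207 202 173 160 122 113 113 110 144 165 166 166]
 [207 214 172 143 103  98 104 114 151 164 164 158]
 [227 218 177 162 140 121 129 138 159 155 137 131]
 [229 220 183 168 165 161 158 150 135 130 126 127]
 [229 226 212 174 166 152 132 130 125 125 128 137]
 [226 222 210 155 131 128 125 124 125 129 134 146]
 [203 162 147 128 125 124 125 130 131 146 148 149]]
scene [ 0  0 12  3 18] [269.22222222 148.38888889] [ 0.55137909 -0.26328021  0.106     ]
scene [ 4  4  4  4 11] [269.45454545 153.36363636] [ 0.5671889  -0.24344659  0.106     ]
```

The head leans about 6 mm to -y. I'll regrip it lightly and centred to stand it upright, then bottom the rod again gently.

Emit:
{"name": "step_arm", "arguments": {
  "newtons": 20,
  "steps": [
    [[0.3,2,0,0,0],[0.3,1.9,0.05,0,0],[0.3,0,0,0,0],[0.3,0,0,-3,0],[0.3,0,0,-4,0],[0.3,0,0,-3,0],[0.3,0,0,0,0],[0.3,0,0,0,0]]
  ]
}}

```text
time: 14.22
tool_pos: [0.5683, -0.2376, 0.1625]
eef_rot: [0.0, 0.082, 0.997, -0.0]
contact_force: [-0.9, 0.9, 1.2]
gripper_width: 0.693
gripper_force: 0.0
```

Emit:
{"name": "step_arm", "arguments": {
  "newtons": 20,
  "steps": [
    [[1,0,0,0,0],[1,0,0,0,0],[1,0,0,0,0],[1,0,0,0,0],[1,0,0,0,0],[1,0,0,0,0]]
  ]
}}

```text
time: 14.98
tool_pos: [0.5687, -0.2373, 0.162]
eef_rot: [0.001, 0.081, 0.997, -0.0]
contact_force: [-0.3, 0.5, 7.0]
gripper_width: 0.199
gripper_force: 20.8
```

```bash
cat > m.py <<'E'
from h import *
o=r.observe();print(o['tool_pos'],o['contact_force'],o['torque'],o['gripper_width'],o['gripper_force'])
rs=[]
for n in('wrist','side','scene'):
    P=r.camera_params(n); im=save(n,n+'9.png'); B=brass(im,P,(.569,-.24,.176),60 if n=='wrist' else 10)
    g=cv2.cvtColor(im,cv2.COLOR_RGB2GRAY)
    if B: rs.append(ray(P,*B[0][0])); print(n,B[0][1],onz(P,*B[0][0],.176))
    u,v=proj(P,(.569,-.239,.106)).astype(int);R=25 if n=='wrist' else 6
    w=g[v-R:v+R,u-R:u+R]
    m=(w<125).astype(np.uint8);k,l,st,c=cv2.connectedComponentsWithStats(m)
    for i in range(1,k):
        if st[i,4]>8: q=c[i]+[u-R,v-R];print(' hole',n,st[i],q,onz(P,*q,.106))
if len(rs)>1:print(tri(rs[-2:]))
E
python3 m.py
```

```text
[ 0.56867627 -0.23727652  0.16204701] [-0.33968508  0.47649215  7.036208  ] [ 0.089402   -0.10024521 -0.00092608] 0.1987201024259616 20.762220919132233
wrist [ 292  262   53  124 4649] [ 0.58764064 -0.2418237   0.176     ]
 hole wrist [ 16  16  25  34 488] [321.95491803 227.00204918] [ 0.57132491 -0.23798752  0.106     ]
 hole side [ 4  3  5  5 16] [362.3125 256.125 ] [ 0.56961158 -0.23607833  0.106     ]
 hole scene [ 0  0  5  4 12] [264.33333333 149.        ] [ 0.56505058 -0.27238052  0.106     ]
 hole scene [ 6  5  4  3 11] [270.36363636 154.09090909] [ 0.56740996 -0.23855962  0.106     ]
```

Upright again: the foot hole is back at y about -0.237. Pressing gently.

Emit:
{"name": "step_arm", "arguments": {
  "steps": [
    [[1,0,0,-0.1,0],[1,0,0,0,0]]
  ]
}}

```text
time: 15.38
tool_pos: [0.5693, -0.2376, 0.1619]
eef_rot: [0.002, 0.082, 0.997, -0.0]
contact_force: [0.5, 1.0, 11.6]
gripper_width: 0.202
gripper_force: 21.2
```

Emit:
{"name": "step_arm", "arguments": {
  "steps": [
    [[1,0,0,0.1,0],[1,0,0,0.05,0],[1,0,0,0,0]]
  ]
}}

```text
time: 15.75
tool_pos: [0.5683, -0.2372, 0.1621]
eef_rot: [0.0, 0.081, 0.997, -0.0]
contact_force: [0.1, 0.7, 5.6]
gripper_width: 0.203
gripper_force: 20.7
```

Emit:
{"name": "step_arm", "arguments": {
  "steps": [
    [[0.75,0,0,0,0],[0.6,0,0,0,0],[0.6,0,0,0,0]]
  ]
}}

```text
time: 16.12
tool_pos: [0.5679, -0.2369, 0.1615]
eef_rot: [-0.0, 0.081, 0.997, 0.0]
contact_force: [0.3, -0.3, 0.3]
gripper_width: 0.4
gripper_force: 0.0
```

```bash
python3 m.py
```

```text
[ 0.56790282 -0.23693272  0.16146126] [ 0.29384941 -0.3415726   0.3419742 ] [-0.02074157  0.01019388  0.0430545 ] 0.39979412174613027 0.0
wrist [ 281  262   66  124 5349] [ 0.58632583 -0.24294647  0.176     ]
 hole wrist [ 16  15  25  35 486] [321.99382716 228.26131687] [ 0.57099071 -0.23769576  0.106     ]
side [361 236   5   8  32] [ 0.56594384 -0.23223721  0.176     ]
 hole side [ 4  3  5  5 17] [362.35294118 256.        ] [ 0.5699241  -0.23579594  0.106     ]
scene [266 135   3   7  20] [ 0.57239012 -0.24077674  0.176     ]
 hole scene [ 0  0  5  4 11] [264.27272727 148.90909091] [ 0.56489574 -0.27288199  0.106     ]
 hole scene [ 6  5  4  3 11] [270.36363636 154.09090909] [ 0.56740996 -0.23855962  0.106     ]
[ 0.56942191 -0.23611368  0.17736148]
```

Emit:
{"name": "step_arm", "arguments": {
  "steps": [
    [[0.6,0,0,1,0],[0.6,0,0,2,0],[0.6,0,0,4,0],[0.6,-2,0,3,0],[0.6,-2,0,0,0],[0.6,0,0,0,0],[0.6,0,0,0,0],[0.6,0,0,0,0]]
  ]
}}

```text
time: 17.27
tool_pos: [0.5287, -0.2368, 0.2615]
eef_rot: [-0.0, 0.081, 0.997, 0.0]
contact_force: [0.5, 0.8, -0.0]
gripper_width: 0.396
gripper_force: 0.0
```

```bash
python3 m.py
```

```text
[ 0.52872601 -0.23678026  0.26146789] [ 0.49306978  0.81860694 -0.03901355] [ 0.01016538  0.04462634 -0.01620282] 0.39646421335983995 0.0
wrist [318 244  25  33 653] [ 0.57007397 -0.23824911  0.176     ]
 hole wrist [ 19  20  16  16 176] [328.27840909 222.52840909] [ 0.569811   -0.23801671  0.106     ]
 hole wrist [24 37  6 10 32] [328.0625  236.71875] [ 0.58369914 -0.24040301  0.106     ]
 hole wrist [24 47  8  3 18] [329.5        244.22222222] [ 0.59144311 -0.2402746   0.106     ]
side [361 235   9  11  76] [ 0.57040924 -0.23671637  0.176     ]
 hole side [ 4  0  5  8 21] [362.52380952 255.52380952] [ 0.57115501 -0.23474034  0.106     ]
scene [265 134   7   8  44] [ 0.56876677 -0.23806017  0.176     ]
 hole scene [ 0  0  5  3 10] [264.4 148.7] [ 0.56390394 -0.27340837  0.106     ]
 hole scene [ 6  0  6  2 10] [271.9 148.4] [ 0.54503142 -0.25693345  0.106     ]
 hole scene [ 6  5  4  3 10] [270.2 154. ] [ 0.56749991 -0.23928548  0.106     ]
[ 0.56970713 -0.23718437  0.17702469]
```

Upright now: head (0.5697,-0.2375), hole (0.5695,-0.238). A light fingertip touch on the head will confirm the depth, which the hand travel gives as about 29.2 mm. At that depth, contact should come at z about 0.185.

Emit:
{"name": "step_arm", "arguments": {
  "steps": [
    [[1,2,0,0,0],[1,2.1,-0.05,0,0],[1,0,0,0,0],[1,0,0,-3,0],[1,0,0,-3,0],[1,0,0,-1,0],[1,0,0,-0.3,0],[1,0,0,0,0]]
  ]
}}

```text
time: 18.42
tool_pos: [0.5694, -0.2379, 0.1897]
eef_rot: [0.001, 0.082, 0.997, -0.0]
contact_force: [0.1, 0.3, 0.3]
gripper_width: -0.001
gripper_force: 0.0
```

Emit:
{"name": "step_arm", "arguments": {
  "steps": [
    [[1,0,0,-0.1,0],[1,0,0,0,0]]
  ]
}}

```text
time: 18.68
tool_pos: [0.5693, -0.2376, 0.1883]
eef_rot: [0.0, 0.081, 0.997, -0.0]
contact_force: [-1.0, -0.3, -0.4]
gripper_width: 0.0
gripper_force: 0.0
```

Emit:
{"name": "step_arm", "arguments": {
  "steps": [
    [[1,0,0,-0.15,0],[1,0,0,0,0]]
  ]
}}

```text
time: 18.92
tool_pos: [0.569, -0.2375, 0.1862]
eef_rot: [-0.0, 0.081, 0.997, 0.0]
contact_force: [0.1, 0.1, -0.4]
gripper_width: 0.002
gripper_force: 0.0
```

Emit:
{"name": "step_arm", "arguments": {
  "steps": [
    [[1,0,0,-0.1,0],[1,0,0,0,0]]
  ]
}}

```text
time: 19.18
tool_pos: [0.569, -0.2376, 0.1852]
eef_rot: [-0.0, 0.081, 0.997, 0.0]
contact_force: [0.6, 0.8, -0.4]
gripper_width: -0.001
gripper_force: 0.0
```

Emit:
{"name": "step_arm", "arguments": {
  "steps": [
    [[1,0,0,-0.1,0],[1,0,0,0,0]]
  ]
}}

```text
time: 19.42
tool_pos: [0.5695, -0.2378, 0.1848]
eef_rot: [0.001, 0.082, 0.997, -0.0]
contact_force: [-0.4, -0.5, 5.0]
gripper_width: 0.006
gripper_force: 2.2
```

Emit:
{"name": "step_arm", "arguments": {
  "steps": [
    [[1,0,0,-0.1,0],[1,0,0,0,0]]
  ]
}}

```text
time: 19.68
tool_pos: [0.57, -0.2381, 0.1846]
eef_rot: [0.001, 0.082, 0.997, -0.0]
contact_force: [-0.6, 0.1, 9.5]
gripper_width: -0.002
gripper_force: 5.2
```

Bottomed: contact at 0.1847 under about 10 N, so the depth is about 29.3 mm (dial 87.9°). Moving to the guard.

Emit:
{"name": "step_arm", "arguments": {
  "steps": [
    [[1,0,0,2,0],[1,0,0,4,0],[1,0,1,2,0],[1,-0.5,4,0,0],[0.6,-1,6,0,0],[0.6,-1.5,6,0,0],[0.6,-1.5,6,0,0],[0.6,-1.5,6,0,0],[0.6,-1.5,6,0,0],[0.6,-1.5,6,-2,0],[0.6,-1,6,-2,0],[0.6,0,3.5,-1,0]]
  ]
}}

```text
time: 21.18
tool_pos: [0.468, 0.2669, 0.2134]
eef_rot: [-0.001, 0.08, 0.997, 0.0]
contact_force: [1.2, 0.2, 0.3]
gripper_width: 0.396
gripper_force: 0.0
```

Emit:
{"name": "step_arm", "arguments": {
  "steps": [
    [[0.6,0,0,0,0],[0.6,0,0,0,0],[0.6,0,0,0,0]]
  ]
}}

```text
time: 21.55
tool_pos: [0.4704, 0.2624, 0.2149]
eef_rot: [0.0, 0.082, 0.997, -0.0]
contact_force: [-0.1, -0.2, -0.4]
gripper_width: 0.405
gripper_force: 0.0
```

```bash
python3 - <<'E'
from h import *
o=r.observe();P=r.camera_params('wrist');print(o['tool_pos'],o['contact_force'])
im=save('wrist','w10.png'); hsv=cv2.cvtColor(im,cv2.COLOR_RGB2HSV)
print(proj(P,(.48,.2746,.0946)))
m=cv2.inRange(hsv,(5,150,120),(22,255,255));n,l,st,c=cv2.connectedComponentsWithStats(m)
for i in range(1,n):
    if st[i,4]>60:
        cn=cv2.findContours((l==i).astype(np.uint8),0,2)[0][0];b=cv2.boxPoints(cv2.minAreaRect(cn))
        print(st[i],onz(P,*c[i],.0965));print(np.round([onz(P,*q,.0965) for q in b],4).tolist())
E
```

```text
[0.4703834  0.262356   0.21490656] [-0.13877928 -0.20533018 -0.44611439]
[339.84513784 200.18750273]
[261 149  13  13 126] [0.43512785 0.22643974 0.0965    ]
[[0.43, 0.2228, 0.0965], [0.4315, 0.2317, 0.0965], [0.4404, 0.2298, 0.0965], [0.4389, 0.2209, 0.0965]]
[332 185  18  39 664] [0.48245114 0.27447828 0.0965    ]
[[0.4662, 0.2705, 0.0965], [0.4683, 0.2833, 0.0965], [0.4995, 0.279, 0.0965], [0.4972, 0.2656, 0.0965]]
```

Emit:
{"name": "step_arm", "arguments": {
  "newtons": 20,
  "steps": [
    [[0.6,0.8,1.3,0,0],[0.6,0,0,-3,0],[0.6,0,0,-5,0],[0.6,0,0,-4,0],[0.6,0,0,-1.2,0],[0.6,0,0,0,0],[0.6,0,0,0,0],[1,0,0,0,0],[1,0,0,0,0],[1,0,0,0,0],[1,0,0,0,0]]
  ]
}}

```text
time: 22.98
tool_pos: [0.4784, 0.2758, 0.0839]
eef_rot: [0.001, 0.082, 0.997, -0.0]
contact_force: [-0.8, -5.1, 8.0]
gripper_width: 0.155
gripper_force: 22.8
```

```bash
python3 - <<'E'
import numpy as np
# arc: tab rel hinge (-.124,.024) console frame, rot by th (x back)
d=np.array([.989,-.146])
prev=np.zeros(2)
for i in range(1,13):
    t=i*1.5/12; a=-.124*np.cos(t)+.024*np.sin(t); z=.124*np.sin(t)+.024*np.cos(t)
    p=np.array([a+.124,z-.024])*100; s=p-prev; prev=p
    print(round(t,2),np.round([s[0]*d[0],s[0]*d[1],s[1]],2),np.round(p,2))
E
```

```text
0.12 [ 0.39 -0.06  1.53] [0.4  1.53]
0.25 [ 0.58 -0.09  1.47] [0.98 2.99]
0.38 [ 0.75 -0.11  1.38] [1.74 4.37]
0.5 [ 0.92 -0.14  1.28] [2.67 5.65]
0.62 [ 1.07 -0.16  1.15] [3.75 6.8 ]
0.75 [ 1.2  -0.18  1.01] [4.96 7.81]
0.88 [ 1.32 -0.19  0.85] [6.29 8.66]
1.0 [ 1.41 -0.21  0.68] [7.72 9.33]
1.12 [ 1.48 -0.22  0.49] [9.22 9.82]
1.25 [ 1.53 -0.23  0.3 ] [10.77 10.12]
1.38 [ 1.56 -0.23  0.11] [12.34 10.23]
1.5 [ 1.56 -0.23 -0.09] [13.92 10.14]
```

Emit:
{"name": "step_arm", "arguments": {
  "steps": [
    [[1,0.39,-0.12,1.53,0],[1,0.58,-0.09,1.47,0],[1,0.75,-0.11,1.38,0],[1,0.92,-0.14,1.28,0]]
  ]
}}

```text
time: 23.48
tool_pos: [0.5044, 0.2713, 0.1401]
eef_rot: [0.0, 0.082, 0.997, -0.0]
contact_force: [2.8, -2.4, -4.4]
gripper_width: 0.157
gripper_force: 21.4
```

Emit:
{"name": "step_arm", "arguments": {
  "steps": [
    [[1,1.07,-0.16,1.15,0],[1,1.2,-0.18,1.01,0],[1,1.32,-0.19,0.85,0],[1,1.41,-0.21,0.68,0],[1,1.48,-0.22,0.49,0]]
  ]
}}

```text
time: 24.1
tool_pos: [0.5691, 0.2605, 0.1816]
eef_rot: [-0.001, 0.082, 0.997, -0.001]
contact_force: [-3.2, -6.6, -0.1]
gripper_width: 0.155
gripper_force: 21.4
```

Emit:
{"name": "step_arm", "arguments": {
  "steps": [
    [[1,1.53,-0.23,0.3,0],[1,1.56,-0.23,0.11,0],[1,1.56,-0.23,-0.09,0],[1,0,0,0,0]]
  ]
}}

```text
time: 24.6
tool_pos: [0.6174, 0.2524, 0.185]
eef_rot: [0.001, 0.083, 0.997, -0.001]
contact_force: [-1.8, -8.9, 5.5]
gripper_width: 0.154
gripper_force: 22.8
```

```bash
python3 - <<'E'
from h import *
o=r.observe();print(o['tool_pos'],o['contact_force'],o['gripper_width'])
for n in('scene','side'):
    P=r.camera_params(n);im=save(n,n+'11.png');hsv=cv2.cvtColor(im,cv2.COLOR_RGB2HSV)
    u,v=proj(P,(.618,.254,.195));print(n,u,v)
    m=cv2.inRange(hsv,(5,140,100),(22,255,255));k,l,st,c=cv2.connectedComponentsWithStats(m)
    print([(c[i].round(1).tolist(),st[i].tolist()) for i in range(1,k) if np.hypot(*(c[i]-[u,v]))<25 and st[i,4]>4])
E
```

```text
[0.61740645 0.25235004 0.18503072] [-1.80601578 -8.88447964  5.45557364] 0.15370261462191928
scene 380.01709171786814 229.38572849200338
[]
side 294.31886277273526 125.35322175500579
[]
```

Emit:
{"name": "step_arm", "arguments": {
  "steps": [
    [[1,1.5,-0.32,-0.25,0],[1,1.5,-0.22,-0.45,0],[1,0,0,0,0],[0.5,0,0,0,0],[0.5,0,0,0,0],[0.5,0,0,0,0],[0.5,0,0,2,0],[0.5,0,0,4,0],[0.5,-2,0,3,0],[0.5,-4,0,0,0],[0.5,-4,0,0,0]]
  ]
}}

```text
time: 26.08
tool_pos: [0.5446, 0.2506, 0.2676]
eef_rot: [0.0, 0.081, 0.997, 0.0]
contact_force: [-0.6, 0.0, -0.6]
gripper_width: 0.494
gripper_force: 0.0
```

Emit:
{"name": "step_arm", "arguments": {
  "steps": [
    [[0.5,-2,0.6,0,0],[0.5,0,0,0,0],[0.5,0,0,0,0],[0.5,0,0,0,0]]
  ]
}}

```text
time: 26.58
tool_pos: [0.5265, 0.2558, 0.2669]
eef_rot: [0.0, 0.082, 0.997, -0.0]
contact_force: [-0.8, -0.3, 0.6]
gripper_width: 0.498
gripper_force: 0.0
```

```bash
python3 - <<'E'
from h import *
o=r.observe();print(o['tool_pos'],o['contact_force'],o['gripper_width'])
P=r.camera_params('wrist')
a=save('wrist','w12.png')[:,:,::-1]
for p in [(.527,.268,.1),(.64,.25,.195)]: print(proj(P,p))
b=r.camera('scene')[:,:,::-1]
cv2.imwrite('pics/open.png',np.hstack([a[50:400,120:560],cv2.resize(b[170:300,340:460],(324,350),interpolation=cv2.INTER_CUBIC)]))
E
```

```text
[0.52649475 0.25581856 0.26692364] [-0.83343644 -0.29505273  0.59298715] 0.4977963233872094
[335.84760964 173.99000941]
[339.16364528 352.52507904]
```

View pics/open.png

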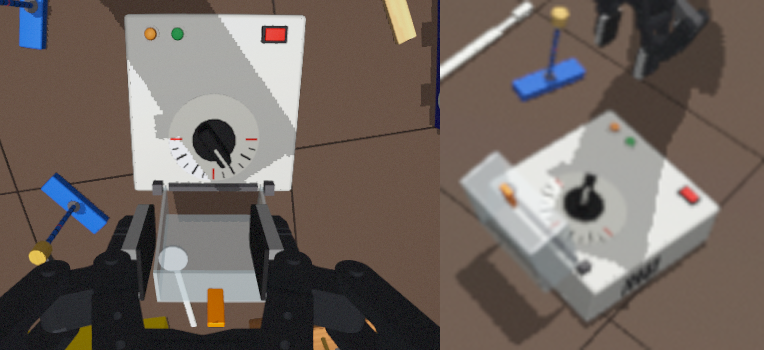

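The guard stands open. The pointer's white line runs from (215,150) to (228,163) in the crop, with the dial centre at (213,139) and the red ticks at (251,139), (213,174) and (176,139). Measuring these in world coordinates.

```bash
cat > d.py <<'E'
import sys
from h import *
def dial(fn):
    P=r.camera_params('wrist');im=cv2.imread(fn)[:,:,::-1].copy()
    g=cv2.cvtColor(im,cv2.COLOR_RGB2GRAY);hsv=cv2.cvtColor(im,cv2.COLOR_RGB2HSV)
    c0=proj(P,(.532,.268,.075)).astype(int);x0,y0=c0-70
    red=cv2.inRange(hsv,(0,90,80),(8,255,255))|cv2.inRange(hsv,(172,90,80),(180,255,255))
    n,l,st,c=cv2.connectedComponentsWithStats(red)
    for i in range(1,n):
        if 4<st[i,4]<80 and np.hypot(*(c[i]-c0))<75: print('red',c[i],onz(P,*c[i],.066))
    dk=np.zeros_like(g);dk[y0:y0+140,x0:x0+140]=(g[y0:y0+140,x0:x0+140]<70)
    n,l,st,c=cv2.connectedComponentsWithStats(dk)
    k=1+np.argmax(st[1:,4]);print('dark',st[k],c[k],onz(P,*c[k],.075))
    hull=cv2.convexHull(cv2.findContours((l==k).astype(np.uint8),0,2)[0][0])
    hm=cv2.fillConvexPoly(np.zeros_like(g),hull,1);hm=cv2.erode(hm,np.ones((3,3)))
    wl=((g>90)&(hm>0)).astype(np.uint8);n,l,st,c=cv2.connectedComponentsWithStats(wl)
    for i in range(1,n):
        if st[i,4]>6:
            pts=np.argwhere(l==i)[:,::-1].astype(float)
            w=np.array([onz(P,*p,.1)[:2] for p in pts]);m=w.mean(0);v=np.linalg.svd(w-m)[2][0]
            print('line',st[i],m,np.degrees(np.arctan2(v[1],v[0])),w.min(0),w.max(0))
dial(sys.argv[1])
E
python3 d.py pics/w12.png
```

```text
red [295.73913043 188.52173913] [0.54402579 0.22561761 0.066     ]
red [371.  188.5] [0.55635822 0.30074183 0.066     ]
red [332.52631579 223.73684211] [0.58809406 0.25641615 0.066     ]
dark [ 313  170   42   48 1410] [333.90496454 190.42340426] [0.54947294 0.26353073 0.075     ]
line [334 199  14  17  71] [0.5588148  0.26705212] 25.702815796839438 [0.54998644 0.26233382] [0.56724828 0.27250509]
line [332 211   5   3   8] [0.56215297 0.26123841] 56.08262995676945 [0.56117927 0.25915211] [0.56375214 0.26267441]
```

Pointer is at about 25° world, which reads about 18 mm, and the target is -7.3°. I'll turn the tool +34.5° to straddle the bar, grip, then turn about -32.5°.

Emit:
{"name": "step_arm", "arguments": {
  "newtons": 40,
  "steps": [
    [[0.6,1.2,0.4,0,8.5],[0.6,1.2,0.35,0,8.5],[0.6,0,0,-3,8.5],[0.6,0,0,-4,9],[0.6,0,0,-4,0],[0.6,0,0,-3,0],[0.6,0,0,0,0],[0.6,0,0,0,0],[0.6,0,0,0,0]]
  ]
}}

```text
time: 27.8
tool_pos: [0.5505, 0.2641, 0.1286]
eef_rot: [0.001, -0.218, 0.976, 0.0]
contact_force: [0.5, -0.0, 1.2]
gripper_width: 0.403
gripper_force: 0.0
```

Emit:
{"name": "step_arm", "arguments": {
  "steps": [
    [[0.6,0,-0.05,-2.5,0],[0.6,0,0,-2.3,0],[0.6,0,0,0,0],[0.6,0,0,0,0],[1,0,0,0,0],[1,0,0,0,0],[1,0,0,0,0],[1,0,0,0,0]]
  ]
}}

```text
time: 28.8
tool_pos: [0.5505, 0.2632, 0.0805]
eef_rot: [0.001, -0.218, 0.976, 0.0]
contact_force: [-0.9, -1.3, 5.3]
gripper_width: 0.143
gripper_force: 40.4
```

Gripped (width about 12–13 mm). Turning.

Emit:
{"name": "step_arm", "arguments": {
  "steps": [
    [[1,0,0,0,-6.5],[1,0,0,0,-6.5],[1,0,0,0,-6.5],[1,0,0,0,-6.5],[1,0,0,0,-6.5],[1,0,0,0,0],[1,0,0,0,0]]
  ]
}}

```text
time: 29.68
tool_pos: [0.5504, 0.2635, 0.0805]
eef_rot: [0.001, 0.064, 0.998, 0.001]
contact_force: [-1.2, -2.3, 4.8]
gripper_width: 0.144
gripper_force: 40.5
```

Emit:
{"name": "step_arm", "arguments": {
  "steps": [
    [[0.6,0,0,0,0],[0.6,0,0,0,0],[0.6,0,0,0,0],[0.6,0,0,3,0],[0.6,0,0,5,0],[0.6,-1,0,5,0],[0.6,-1.4,-0.7,5,0],[0.6,0,0,0.6,0],[0.6,0,0,0,0],[0.6,0,0,0,0],[0.6,0,0,0,0]]
  ]
}}

```text
time: 31.05
tool_pos: [0.5253, 0.256, 0.2637]
eef_rot: [-0.001, 0.064, 0.998, -0.001]
contact_force: [0.2, 1.1, -0.3]
gripper_width: 0.402
gripper_force: 0.0
```

```bash
python3 - <<'E'
from h import *
print(r.observe()['tool_pos']);save('wrist','w13.png')
E
python3 d.py pics/w13.png
```

```text
[0.52530462 0.25602852 0.26373369]
red [294.86956522 190.26086957] [0.54476178 0.22554915 0.066     ]
red [370.55555556 193.11111111] [0.55739207 0.3007095  0.066     ]
red [330.8125 227.1875] [0.58923666 0.25654648 0.066     ]
dark [ 312  172   43   51 1430] [332.95314685 193.46993007] [0.55008989 0.26316935 0.075     ]
line [332 203   4  19  75] [0.5601079  0.26181571] -7.035903545224793 [0.55117296 0.25938442] [0.56902181 0.26420332]
line [322 211   5   6   9] [0.56035585 0.25365962] 34.783222225161424 [0.55763914 0.25142083] [0.56300833 0.2548322 ]
line [341 211   4   6  10] [0.56225564 0.26963307] -42.61356674091753 [0.56021105 0.26824046] [0.56477116 0.27152743]
```

The dial reads about 29.2 mm against the 29.3 mm target. A last check of gauge and guard before handing in.

```bash
python3 - <<'E'
from h import *
rs=[]
for n in('side','scene'):
    P=r.camera_params(n);im=save(n,n+'14.png');B=brass(im,P,(.569,-.238,.176),8);rs.append(ray(P,*B[0][0]))
print('head',tri(rs))
im=cv2.imread('pics/w13.png')[:,:,::-1];hsv=cv2.cvtColor(im.copy(),cv2.COLOR_RGB2HSV)
m=cv2.inRange(hsv,(5,150,120),(22,255,255));n,l,st,c=cv2.connectedComponentsWithStats(m)
print('orange',[(c[i].round().tolist(),int(st[i,4])) for i in range(1,n) if st[i,4]>100])
o=r.observe();print(o['time'],o['contact_force'])
E
```

```text
head [ 0.56449596 -0.23751303  0.17837846]
orange [([273.0, 83.0], 105), ([330.0, 363.0], 676), ([4.0, 373.0], 120), ([435.0, 394.0], 101)]
31.2 [ 0.81038513 -0.28943632 -0.56732056]
```

```bash
python3 - <<'E'
from h import *
for n in('side','scene'):
  P=r.camera_params(n)
  for k in ('9','14'):
    im=cv2.imread(f'pics/{n}{k}.png')[:,:,::-1].copy();B=brass(im,P,(.569,-.238,.176),12);print(n,k,[(b[0].round(1),b[1]) for b in B],onz(P,*B[0][0],.177))
    g=cv2.cvtColor(im,cv2.COLOR_RGB2GRAY);u,v=proj(P,(.569,-.238,.106)).astype(int);w=g[v-6:v+6,u-7:u+7]
    m=(w<118);m[:3]=0;m[:,:3]=0;q=np.argwhere(m).mean(0)[::-1]+[u-7,v-6];print('  hole',m.sum(),q)
E
```

```text
side 9 [(array([365.1, 240. ]), array([361, 235,   9,  11,  76], dtype=int32))] [ 0.56990658 -0.23730888  0.177     ]
  hole 17 [362.41176471 256.23529412]
side 14 [(array([363.4, 240.6]), array([359, 236,  10,  10,  76], dtype=int32))] [ 0.56505719 -0.23660278  0.177     ]
  hole 13 [361.38461538 256.38461538]
scene 9 [(array([268.5, 137.7]), array([265, 134,   7,   8,  44], dtype=int32))] [ 0.56951073 -0.23705846  0.177     ]
  hole 9 [270.33333333 154.11111111]
scene 14 [(array([269.5, 136.6]), array([266, 133,   7,   8,  45], dtype=int32))] [ 0.56357873 -0.23899572  0.177     ]
  hole 6 [271.  154.5]
```

Since the fingertip touch, the head seems to have shifted about 5 mm to -x and the hole about 2–3 mm. I'll go back for a closer measurement.

Emit:
{"name": "step_arm", "arguments": {
  "steps": [
    [[0.6,0,-2,1,0],[0.6,0,-5,0,-2],[0.6,0,-6,0,0],[0.6,0,-6,0,0],[0.6,0,-6,0,0],[0.6,0,-6,0,0],[0.6,0,-6,0,0],[0.6,0.3,-6,-1,0],[0.6,0,-4.3,0,0],[0.6,0,-2,0,0],[0.6,0,0,0,0],[0.6,0,0,0,0]]
  ]
}}

```text
time: 32.7
tool_pos: [0.5289, -0.2351, 0.2653]
eef_rot: [0.0, 0.081, 0.997, 0.001]
contact_force: [-0.3, 1.0, 0.5]
gripper_width: 0.399
gripper_force: 0.0
```

Emit:
{"name": "step_arm", "arguments": {
  "steps": [
    [[0.6,0,0,0,0],[0.6,0,0,0,0]]
  ]
}}

```text
time: 32.95
tool_pos: [0.5289, -0.2357, 0.2653]
eef_rot: [0.0, 0.081, 0.997, 0.0]
contact_force: [-0.2, 0.8, 0.5]
gripper_width: 0.399
gripper_force: 0.0
```

```bash
python3 m.py
```

```text
[ 0.52890654 -0.23566032  0.26525205] [-0.19655129  0.7616436   0.53004524] [0.00725772 0.01497898 0.04776288] 0.39879282636037805 0.0
wrist [314 235  24  31 590] [ 0.56434396 -0.23887552  0.176     ]
 hole wrist [ 16  17  21  33 352] [326.125      228.61079545] [ 0.57731995 -0.23988318  0.106     ]
side [360 236   8  11  69] [ 0.56557453 -0.23699588  0.176     ]
 hole side [ 4  0  5  8 24] [361.95833333 255.66666667] [ 0.56959677 -0.23439939  0.106     ]
scene [267 134   6   7  40] [ 0.56380351 -0.23828955  0.176     ]
 hole scene [ 0  0  5  3 10] [264.4 148.7] [ 0.56390394 -0.27340837  0.106     ]
 hole scene [ 6  4  4  4 11] [270.81818182 153.81818182] [ 0.56545644 -0.23854366  0.106     ]
[ 0.56481647 -0.23743496  0.17704457]
```

The lean to -x is real, about 2–3°. I'll straighten it as before, gripping along x this time.

```bash
python3 -c "
from h import *
print(np.round(r.observe()['q'],2))"
```

```text
[ 0.1   0.42  0.36  1.66 -0.17  1.09  1.92]
```

Emit:
{"name": "step_arm", "arguments": {
  "newtons": 20,
  "steps": [
    [[0.4,2,0,0,-10],[0.4,2,-0.2,0,-10],[0.4,0,0,0,-10],[0.4,0,0,0,-10],[0.4,0,0,0,-10],[0.4,0,0,0,-10],[0.4,0,0,0,-10],[0.4,0,0,0,-10],[0.4,0,0,0,-10],[0.4,0,0,0,0],[0.4,0,0,0,0]]
  ]
}}

```text
time: 34.48
tool_pos: [0.5686, -0.2387, 0.2651]
eef_rot: [-0.0, 0.761, 0.649, -0.0]
contact_force: [-0.1, -0.1, 0.0]
gripper_width: 0.6
gripper_force: 0.0
```

Emit:
{"name": "step_arm", "arguments": {
  "steps": [
    [[0.4,0.05,0.1,-3,0],[0.4,0,0,-4,0],[0.4,0,0,-3.2,0],[0.4,0,0,0,0],[0.4,0,0,0,0],[1,0,0,0,0],[1,0,0,0,0],[1,0,0,0,0],[1,0,0,0,0]]
  ]
}}

```text
time: 35.6
tool_pos: [0.5696, -0.2383, 0.1642]
eef_rot: [0.001, 0.762, 0.647, 0.0]
contact_force: [-0.2, 0.3, 7.1]
gripper_width: 0.203
gripper_force: 20.5
```

Emit:
{"name": "step_arm", "arguments": {
  "steps": [
    [[1,0,0,-0.1,0],[1,0,0,0,0]]
  ]
}}

```text
time: 35.85
tool_pos: [0.57, -0.2388, 0.164]
eef_rot: [0.002, 0.762, 0.647, 0.001]
contact_force: [-1.2, 0.0, 12.9]
gripper_width: 0.198
gripper_force: 21.0
```

Emit:
{"name": "step_arm", "arguments": {
  "steps": [
    [[1,0,0,0.1,0],[1,0,0,0.05,0],[1,0,0,0,0],[0.75,0,0,0,0],[0.6,0,0,0,0],[0.6,0,0,0,0]]
  ]
}}

```text
time: 36.6
tool_pos: [0.5689, -0.2377, 0.1633]
eef_rot: [-0.0, 0.762, 0.647, -0.0]
contact_force: [0.3, 1.2, -0.4]
gripper_width: 0.398
gripper_force: 0.0
```

Emit:
{"name": "step_arm", "arguments": {
  "steps": [
    [[0.6,0,0,1,0],[0.6,0,0,2,0],[0.6,0,0,4,0],[0.6,0,4,3,0],[0.6,0,0,0,0],[0.6,0,0,0,0],[0.6,0,0,0,0],[0.6,0,0,0,0]]
  ]
}}

```text
time: 37.6
tool_pos: [0.5687, -0.1985, 0.2631]
eef_rot: [-0.0, 0.763, 0.647, -0.0]
contact_force: [-0.2, 0.1, 0.9]
gripper_width: 0.402
gripper_force: 0.0
```

```bash
python3 m.py
```

```text
[ 0.56866318 -0.19851983  0.26307392] [-0.16844757  0.13083763  0.87337882] [-0.01281494  0.02492165  0.0443623 ] 0.4023181769899671 0.0
wrist [318 253  27  33 731] [ 0.56686123 -0.24867096  0.176     ]
 hole wrist [  0  10  50   7 209] [328.28229665 207.89473684] [ 0.56959209 -0.22663288  0.106     ]
 hole wrist [ 18  22  17  28 275] [330.17818182 228.25818182] [ 0.56817865 -0.24654279  0.106     ]
side [362 239  10  10  72] [ 0.56827484 -0.24639587  0.176     ]
 hole side [ 6  5  4  4 15] [363.4 257.6] [ 0.56953867 -0.24139408  0.106     ]
scene [264 132   7   8  47] [ 0.56509552 -0.24938514  0.176     ]
 hole scene [ 0  0 12  3 17] [267.11764706 148.41176471] [ 0.55647325 -0.26814612  0.106     ]
[ 0.56694255 -0.24743614  0.17813211]
```

The head pivoted to -y under the push, because this grip leaves that tilt free. The y-grip regrip stood it upright in both directions before, so I'll repeat that one.

Emit:
{"name": "step_arm", "arguments": {
  "newtons": 20,
  "steps": [
    [[0.3,0,0,0,10],[0.3,0,0,0,10],[0.3,0,0,0,10],[0.3,0,0,0,10],[0.3,0,0,0,10],[0.3,0,0,0,10],[0.3,0,-1,0,10],[0.3,0,-2.9,0,10],[0.3,0,0,0,10],[0.3,0,0,0,0],[0.3,0,0,0,0],[0.3,0,0,0,0]]
  ]
}}

```text
time: 39.25
tool_pos: [0.5693, -0.2363, 0.2636]
eef_rot: [-0.0, 0.082, 0.997, 0.0]
contact_force: [-0.9, 0.5, -0.2]
gripper_width: 0.699
gripper_force: 0.0
```

Emit:
{"name": "step_arm", "arguments": {
  "steps": [
    [[0.3,0,-0.1,-3,0],[0.3,0,0,-4,0],[0.3,0,0,-3.1,0],[0.3,0,0,0,0],[0.3,0,0,0,0],[1,0,0,0,0],[1,0,0,0,0],[1,0,0,0,0],[1,0,0,0,0],[1,0,0,0,0],[1,0,0,0,0]]
  ]
}}

```text
time: 40.62
tool_pos: [0.5696, -0.238, 0.1634]
eef_rot: [0.001, 0.081, 0.997, -0.0]
contact_force: [0.7, 0.1, 6.9]
gripper_width: 0.203
gripper_force: 20.9
```

```bash
python3 m.py
```

```text
[ 0.56964196 -0.23799606  0.16341406] [0.73002255 0.07935634 6.92926623] [0.15030675 0.01030036 0.01906471] 0.20261507015309857 20.890241861343384
wrist [ 293  253   52  133 4841] [ 0.58752974 -0.24233604  0.176     ]
 hole wrist [ 15  14  26  36 525] [322.64      223.7847619] [ 0.57086331 -0.2380623   0.106     ]
side [360 236   5   8  24] [ 0.56391537 -0.23119233  0.176     ]
 hole side [ 4  3  5  5 18] [361.88888889 256.27777778] [ 0.56836598 -0.23594518  0.106     ]
 hole scene [ 0  0  5  4 11] [264.27272727 148.90909091] [ 0.56489574 -0.27288199  0.106     ]
 hole scene [ 6  5  4  3 10] [270.5 154.2] [ 0.56744304 -0.23782817  0.106     ]
[ 0.56014288 -0.24072772  0.19978186]
```

Emit:
{"name": "step_arm", "arguments": {
  "steps": [
    [[1,0,0,-0.1,0],[1,0,0,0,0]]
  ]
}}

```text
time: 41.02
tool_pos: [0.5702, -0.2383, 0.1633]
eef_rot: [0.002, 0.082, 0.997, -0.0]
contact_force: [-0.2, 0.7, 11.7]
gripper_width: 0.198
gripper_force: 21.4
```

Emit:
{"name": "step_arm", "arguments": {
  "steps": [
    [[1,0,0,0.1,0],[1,0,0,0.05,0],[1,0,0,0,0],[0.75,0,0,0,0],[0.6,0,0,0,0],[0.6,0,0,0,0]]
  ]
}}

```text
time: 41.78
tool_pos: [0.5689, -0.2377, 0.1628]
eef_rot: [-0.0, 0.081, 0.997, 0.0]
contact_force: [-0.1, 0.4, -1.8]
gripper_width: 0.402
gripper_force: 0.0
```

Emit:
{"name": "step_arm", "arguments": {
  "steps": [
    [[0.6,0,0,1,0],[0.6,0,0,2,0],[0.6,0,0,4,0],[0.6,-2,0,3,0],[0.6,-2,0,0,0],[0.6,0,0,0,0],[0.6,0,0,0,0],[0.6,0,0,0,0]]
  ]
}}

```text
time: 42.78
tool_pos: [0.5297, -0.2375, 0.2628]
eef_rot: [-0.0, 0.081, 0.997, 0.0]
contact_force: [-0.4, -0.3, 1.3]
gripper_width: 0.399
gripper_force: 0.0
```

```bash
python3 m.py
```

```text
[ 0.52971723 -0.23751255  0.26279951] [-0.3707892  -0.34645014  1.26046437] [-0.00123072  0.0418162  -0.03588202] 0.39901249690630175 0.0
wrist [317 235  25  32 609] [ 0.56446388 -0.23872059  0.176     ]
 hole wrist [ 16  17  22  33 360] [328.44722222 228.72222222] [ 0.57744273 -0.23962125  0.106     ]
side [360 236   8  10  67] [ 0.56562142 -0.23700327  0.176     ]
 hole side [ 4  3  5  5 19] [361.84210526 256.52631579] [ 0.56782354 -0.23654906  0.106     ]
scene [267 134   6   7  40] [ 0.56380351 -0.23828955  0.176     ]
 hole scene [ 0  0  5  3 10] [264.4 148.7] [ 0.56390394 -0.27340837  0.106     ]
 hole scene [ 7  0  5  3 10] [272.6 148.7] [ 0.54436683 -0.25411476  0.106     ]
 hole scene [ 6  4  4  4 11] [270.81818182 153.81818182] [ 0.56545644 -0.23854366  0.106     ]
[ 0.56484099 -0.23743673  0.17705609]
```

```bash
python3 - <<'E'
from h import *
P=r.camera_params('wrist');im=cv2.imread('pics/wrist9.png')
g=cv2.cvtColor(im,cv2.COLOR_BGR2GRAY)
u,v=proj(P,(.5685,-.2375,.106)).astype(int);print(u,v)
w=g[v-16:v+34,u-16:u+17]
for i,row in enumerate(w): print(v-16+i,''.join('#' if x<90 else '+' if x<125 else '.' for x in row))
for vv in (v-2,v,v+2): print(vv,onz(P,u,vv,.106))
E
```

```text
329 219
203 .................................
204 .................................
205 .................................
206 .................................
207 .................................
208 .................................
209 .................................
210 .................................
211 .................................
212 ............++++++++.............
213 ...........++++++++++............
214 ..........++++++++++++...........
215 .........++++++++++++++..........
216 ........+++++++++++++++..........
217 ........++++++++.+++++++.........
218 ........++++++....++++++.........
219 ........++++++++#+++++++.........
220 ........+++++#++++#+++++.........
221 ........+++++++...++++++.........
222 ........++++++....++++++.........
223 .........++++++++++++++..........
224 ..........+++++..+++++...........
225 ..........++++....+++............
226 ............++.....+.............
227 .............+++#++..............
228 .............#+++++..............
229 .............++...+..............
230 .............+....+..............
231 ..............++++......
[... 233 characters left out ...]
....
238 ..........+++++++++++++..........
239 .........+++++++++++++++.........
240 .......++++++++++++++++++........
241 ......++++++++++++++++++++.......
242 ......++++++++++++++++++++.......
243 .....+++++++++++++++++++++.......
244 .....+++++++++....+++++++++......
245 .....+++++............+++++...+++
246 .....+++................+++...+++
247 .....++..................++...+++
248 ....++....................+...+++
249 ....+......................+..+++
250 ....+.........................+++
251 +.............................+++
252 +.............................+++
217 [ 0.5657609  -0.23751131  0.106     ]
219 [ 0.56768507 -0.23781356  0.106     ]
221 [ 0.56961696 -0.23811699  0.106     ]
```

Upright in y, but still about 3° off towards -x. I'll right it with an x-grip, raising the command slightly while closing so that almost nothing presses on the rod.

Emit:
{"name": "step_arm", "arguments": {
  "newtons": 20,
  "steps": [
    [[0.4,2,0,0,-10],[0.4,1.9,0,0,-10],[0.4,0,0,0,-10],[0.4,0,0,0,-10],[0.4,0,0,0,-10],[0.4,0,0,0,-10],[0.4,0,0,0,-10],[0.4,0,0,0,-10],[0.4,0,0,0,-10],[0.4,0,0,-3,0],[0.4,0,0,-3,0],[0.4,0,0,0,0]]
  ]
}}

```text
time: 44.42
tool_pos: [0.5673, -0.2368, 0.2011]
eef_rot: [-0.002, 0.762, 0.647, -0.001]
contact_force: [-0.3, 0.2, 0.6]
gripper_width: 0.596
gripper_force: 0.0
```

Emit:
{"name": "step_arm", "arguments": {
  "steps": [
    [[0.4,0.05,0,-2,0],[0.4,0,0,-1.8,0],[0.4,0,0,0,0],[0.4,0,0,0,0],[1,0,0,0,0],[1,0,0,0.05,0],[1,0,0,0.05,0]]
  ]
}}

```text
time: 45.3
tool_pos: [0.5687, -0.2377, 0.1663]
eef_rot: [0.0, 0.762, 0.647, 0.0]
contact_force: [0.0, -0.0, -2.0]
gripper_width: 0.196
gripper_force: 20.4
```

The leans fit one cause. The rod sticks out about 1 mm more than the bore is deep because it was tilted during the hard push, so the foot hovers on rod friction. The gauge is now hanging in the grip. I'll raise it a few millimetres and let it drop so the foot's own weight seats it on the block.

Emit:
{"name": "step_arm", "arguments": {
  "steps": [
    [[1,0,0,0.2,0],[1,0,0,0.2,0],[1,0,0,0,0]]
  ]
}}

```text
time: 45.68
tool_pos: [0.5687, -0.2379, 0.1703]
eef_rot: [0.0, 0.762, 0.647, 0.0]
contact_force: [-0.1, -0.5, -1.7]
gripper_width: 0.196
gripper_force: 20.4
```

Emit:
{"name": "step_arm", "arguments": {
  "steps": [
    [[0.5,0,0,0,0],[0.5,0,0,0,0],[0.5,0,0,0,0]]
  ]
}}

```text
time: 46.05
tool_pos: [0.5687, -0.2379, 0.1702]
eef_rot: [0.0, 0.762, 0.647, 0.0]
contact_force: [-0.4, 0.0, -0.2]
gripper_width: 0.499
gripper_force: 0.0
```

Emit:
{"name": "step_arm", "arguments": {
  "steps": [
    [[0.5,0,0,2,0],[0.5,0,0,3,0],[0.5,0,0,3,0],[0.5,0,4,1,0],[0.5,0,0,0,0],[0.5,0,0,0,0],[0.5,0,0,0,0]]
  ]
}}

```text
time: 46.92
tool_pos: [0.5683, -0.1987, 0.2599]
eef_rot: [-0.0, 0.763, 0.647, -0.0]
contact_force: [0.2, -0.9, 0.1]
gripper_width: 0.502
gripper_force: 0.0
```

```bash
cp pics/wrist9.png pics/old9.png; python3 m.py; python3 - <<'E'
from h import *
P=r.camera_params('wrist')
g=cv2.cvtColor(cv2.imread('pics/wrist9.png'),cv2.COLOR_BGR2GRAY)
u,v=proj(P,(.5685,-.2375,.106)).astype(int);print(u,v)
for i,row in enumerate(g[v-16:v+20,u-16:u+17]): print(v-16+i,''.join('#' if x<90 else '+' if x<125 else '.' for x in row))
for vv in (v-2,v,v+2): print(vv,onz(P,u,vv,.106))
E
```

```text
[ 0.56825166 -0.19868954  0.25991329] [ 0.17044711 -0.86384098  0.14927599] [-0.04696146  0.07210914  0.01590919] 0.5020865147424589 0.0
wrist [321 236  26  34 680] [ 0.57014548 -0.23449952  0.176     ]
 hole wrist [  0   5  50   4 161] [329.25465839 202.56521739] [ 0.57103376 -0.2208445   0.106     ]
 hole wrist [ 17  15  22  35 423] [331.30969267 228.70449173] [ 0.56894352 -0.24596103  0.106     ]
side [360 234   9  11  85] [ 0.57008443 -0.2322345   0.176     ]
 hole side [ 4  0  4  7 18] [361.83333333 254.44444444] [ 0.5714562 -0.2309578  0.106    ]
scene [266 135   7   8  48] [ 0.56903259 -0.23406029  0.176     ]
 hole scene [ 0  0  5  3 10] [264.4 148.7] [ 0.56390394 -0.27340837  0.106     ]
[ 0.56968534 -0.23293887  0.17702988]
329 220
204 .......+.++++++++++++++++++++++++
205 .................................
206 .................................
207 .................................
208 .................................
209 .................................
210 .................................
211 ...............+++++++...........
212 .............++#######+..........
213 ..
[... 445 characters left out ...]
....
225 .............++++++++++..........
226 ..............++++++++...........
227 ...............++++++............
228 ................#####............
229 ................#+++++...........
230 ................++++++...........
231 ................++++++...........
232 ................+####+...........
233 ................##++##...........
234 ................#++++#...........
235 ................++++++...........
236 ................++++++...........
237 ...............++++++#+..........
238 ..............++###++##+++.......
239 .............+++#+#+##++##+......
218 [ 0.5686295  -0.23511362  0.106     ]
220 [ 0.56832665 -0.23702433  0.106     ]
222 [ 0.5680226  -0.23894276  0.106     ]
```

Better: about 2° now, so the hover is down to roughly 0.4 mm. One more small drop should finish it.

Emit:
{"name": "step_arm", "arguments": {
  "newtons": 20,
  "steps": [
    [[0.4,0.05,-3.9,0,0],[0.4,0,0,-3,0],[0.4,0,0,-4,0],[0.4,0,0,-2.6,0],[0.4,0,0,0,0],[0.4,0,0,0,0],[1,0,0,0,0],[1,0,0,0.05,0],[1,0,0,0.05,0],[1,0,0,0.2,0],[1,0,0,0.25,0],[1,0,0,0,0]]
  ]
}}

```text
time: 48.58
tool_pos: [0.5691, -0.2368, 0.1698]
eef_rot: [0.0, 0.762, 0.647, 0.0]
contact_force: [0.4, -0.8, -1.2]
gripper_width: 0.201
gripper_force: 20.1
```

Emit:
{"name": "step_arm", "arguments": {
  "steps": [
    [[1,0,0,0,0],[0.5,0,0,0,0],[0.5,0,0,0,0],[0.5,0,0,0,0]]
  ]
}}

```text
time: 49.08
tool_pos: [0.5692, -0.2369, 0.1697]
eef_rot: [0.0, 0.762, 0.647, 0.0]
contact_force: [0.3, -0.1, 0.2]
gripper_width: 0.5
gripper_force: 0.0
```

Emit:
{"name": "step_arm", "arguments": {
  "steps": [
    [[0.5,0,0,2,0],[0.5,0,0,3,0],[0.5,0,0,3,0],[0.5,0,4,1,0],[0.5,0,0,0,0],[0.5,0,0,0,0],[0.5,0,0,0,0]]
  ]
}}

```text
time: 49.95
tool_pos: [0.5687, -0.1977, 0.2594]
eef_rot: [-0.0, 0.763, 0.647, -0.0]
contact_force: [0.3, -0.5, -1.1]
gripper_width: 0.5
gripper_force: 0.0
```

```bash
python3 m.py; python3 - <<'E'
from h import *
P=r.camera_params('wrist')
g=cv2.cvtColor(cv2.imread('pics/wrist9.png'),cv2.COLOR_BGR2GRAY)
u,v=proj(P,(.5685,-.2375,.106)).astype(int);print(u,v)
for i,row in enumerate(g[v-16:v+20,u-16:u+17]): print(v-16+i,''.join('#' if x<90 else '+' if x<125 else '.' for x in row))
for vv in (v-2,v,v+2): print(vv,onz(P,u,vv,.106))
E
```

```text
[ 0.56873533 -0.19769556  0.25939929] [ 0.30031288 -0.51619584 -1.10734506] [-0.01724534  0.02190072  0.01727843] 0.5000212199267832 0.0
wrist [319 238  27  33 678] [ 0.56949968 -0.23421247  0.176     ]
 hole wrist [  0   4  50   6 166] [328.29518072 203.45180723] [ 0.57058948 -0.22035635  0.106     ]
 hole wrist [ 16  14  22  36 421] [330.05463183 229.43942993] [ 0.56823457 -0.24527998  0.106     ]
side [360 234   9  11  84] [ 0.56981632 -0.23199236  0.176     ]
 hole side [ 4  0  4  7 17] [361.47058824 254.64705882] [ 0.57025897 -0.23103804  0.106     ]
scene [266 135   7   8  48] [ 0.56903259 -0.23406029  0.176     ]
 hole scene [ 0  0  5  3 10] [264.4 148.7] [ 0.56390394 -0.27340837  0.106     ]
[ 0.5695559  -0.23281175  0.17704157]
328 221
205 .............++++++++++++++++++++
206 .................................
207 .................................
208 .................................
209 .................................
210 .................................
211 ..................+..............
212 ..............++++#+++...........
213 .............#########+..........
214
[... 448 characters left out ...]
....
226 .............+++++++++...........
227 ...............+++++++...........
228 ...............++++++............
229 ...............+#####............
230 ...............+#+++#............
231 ...............+++++++...........
232 ...............+++++++...........
233 ...............+++##++...........
234 ................#####+...........
235 ................#+++++...........
236 ...............+++++++...........
237 ...............+++++++...........
238 ...............++++++++..........
239 ...............+#+++#+++.........
240 .............+###+##+#+##+.......
219 [ 0.56811767 -0.23472396  0.106     ]
221 [ 0.56781297 -0.236635    0.106     ]
223 [ 0.56750705 -0.23855379  0.106     ]
```

```bash
python3 - <<'E'
from h import *
for n in('side','scene'):
    P=r.camera_params(n);im=cv2.imread(f'pics/{n}9.png')[:,:,::-1].copy()
    b=brass(im,P,(.569,-.235,.176),10)[0][0];g=cv2.cvtColor(im,cv2.COLOR_RGB2GRAY)
    u,v=proj(P,(.569,-.235,.106)).astype(int);w=g[v-6:v+7,u-6:u+7].astype(float)
    wt=np.clip(130-w,0,None);wt[:4]=0;yy,xx=np.mgrid[v-6:v+7,u-6:u+7];h=np.array([(wt*xx).sum(),(wt*yy).sum()])/wt.sum()
    print(n,b,h,'vertical ref:',proj(P,(.569,-.235,.177))-proj(P,(.569,-.235,.106)),'got',b-h)
    e=[proj(P,(.569+dx,-.235+dy,.177))-proj(P,(.569,-.235,.177)) for dx,dy in((.005,0),(0,.005))];print(e)
E
```

```text
side [363.89285714 238.77380952] [361.31940299 255.22089552] vertical ref: [  2.42521832 -16.42766277] got [  2.57345416 -16.447086  ]
[array([ 1.66456492, -0.76990635]), array([-1.10006123, -1.39283343])]
scene [269.22916667 138.33333333] [271.23293173 156.51004016] vertical ref: [ -1.67659047 -16.87611607] got [ -2.00376506 -18.17670683]
[array([-1.20884939,  0.70433333]), array([1.02336507, 0.71288735])]
```

By the side view the gauge stands vertical to within 0.5 mm, with the head at its bottomed height. Handing in.

```bash
python3 -c "
from bench import r
print(r.hand_in())"
```

```text
the job is handed in; nothing more can be done
None
```

I've handed the job in with the gauge standing upright on the block, the rod down in the bore, the guard open and the dial at about 29.2 mm (measured depth about 29.3 mm); the first push peaked near 34 N, just under the 35 N limit, and tilted the gauge, so after setting the dial I regripped it and twice let it drop about 5 mm to seat the foot, without pushing the rod again after that.

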